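Lock the shaker carriage and fit its spacer plates

TASK

Make the shaker carriage ready, in this order: squeeze the two finger tabs of the rail cover, lift the cover off and set it down right way up on the bare bench. Then lock the carriage: put the lock key upright into either end of the rail, its tip on the channel floor, drag it along the rail until its tip drops into the hidden notch, stop there and leave the key standing fully down. Last, lower every spacer plate (two or three) over the two locating pins, wide hole on the thick pin, so that all lie flush in one stack; leave the other things on the bench alone.

Things in the scene. Friction and masses are not known exactly. Their poses are not given: they have to be found in the camera images.
- carriage: grey shaker carriage, fixed, elsewhere and turned a little at each start: bed plate 170 (x) x 220 (y) x 10 mm; origin at the centre of its underside. On it an index rail along y at x = -62 mm, and two upright steel pins, 36 mm tall above the bed, on the x axis; the bed round the pins is flat and bare
- rail (a point): middle of the rail, on the channel floor, 20 mm above the carriage's underside; carriage axes. The channel is open above, y = -55 to +55 mm; lips at x = -10 and +10, tops 16 mm and undersides 10 mm above the floor; 28 mm wide below them. A housing 36 x 53 mm closes each end. The floor has one notch, 13 mm wide (y), 10 mm deep, centre anywhere in y = -25 to +25 mm, not reported
- big_pin (a point): foot of the 12 mm pin, on the bed's top (10 mm above the carriage's underside) at carriage x = -2 mm; tapered over its top 6 mm
- small_pin (a point): foot of the 8 mm pin, on the bed's top at carriage x = +58 mm; tapered over its top 6 mm
- cover: grey clip-on rail cover, 36 (x) x 114 (y) mm, about 145 g, clipped on the rail at the start, axes as the carriage's. Origin in its middle, at the underside of its ribs; the panel's top is at z = 17 mm. Freed, it lifts straight up and is clear of the rail after 20 mm; on a flat surface it stands on its ribs, origin on the surface
- tabs (a point): on the cover, midway between its two upright finger tabs, half way up (z = 27 mm of the cover). Tabs: 22 mm wide (y), z = 17 to 37 mm, outer faces at x = -15 and +15 mm (30 mm over both). Each springs inward 4.5 mm (2 to 6.5 N); squeezed to about 21 mm over both, their hooks come out from under the rail's lips. Let go, they spring out again
- lock_key: lock key, standing upright: steel foot 16 (x) x 24 (y) x 34 mm high, on it a black grip 18 x 18 mm, z = 34 to 66 mm; about 135 g; origin at the centre of the foot's underside. Its x and y go along the rail's x and y. Over the notch the sprung tip drops in and catches the notch's walls; the foot bridges the notch and then rests on the channel floor
- key_tip (a joint): how far the key's steel tip, 10 (x) x 8 (y) mm in the middle of the foot, is pushed in, m: 0 = fully out, 9 mm below the foot; 0.009 = level with the foot's underside. Spring only 0.2 to 0.5 N: on a flat surface the key's own weight pushes it fully in
- plate_a: bare steel-grey spacer plate, 86 (x) x 32 (y) x 6 mm (z), about 100 g, lying flat; origin at the centre of its underside. It has two through holes on its x axis: 14.5 mm wide at x = -30 and 10.5 mm wide at x = +30. All plates are alike; some starts have only two of the three (the missing one reads None).
- plate_a_big (a point): centre of plate_a's 14.5 mm hole, at the underside
- plate_a_small (a point): centre of plate_a's 10.5 mm hole, at the underside
- plate_b: bare steel-grey spacer plate, 86 (x) x 32 (y) x 6 mm (z), about 100 g, lying flat; origin at the centre of its underside. It has two through holes on its x axis: 14.5 mm wide at x = -30 and 10.5 mm wide at x = +30. All plates are alike; some starts have only two of the three (the missing one reads None).
- plate_b_big (a point): centre of plate_b's 14.5 mm hole, at the underside
- plate_b_small (a point): centre of plate_b's 10.5 mm hole, at the underside
- plate_c: bare steel-grey spacer plate, 86 (x) x 32 (y) x 6 mm (z), about 100 g, lying flat; origin at the centre of its underside. It has two through holes on its x axis: 14.5 mm wide at x = -30 and 10.5 mm wide at x = +30. All plates are alike; some starts have only two of the three (the missing one reads None).
- plate_c_big (a point): centre of plate_c's 14.5 mm hole, at the underside
- plate_c_small (a point): centre of plate_c's 10.5 mm hole, at the underside
- petri: bystander: petri dish, 61 mm across, 14 mm high, origin at the centre of its underside
Mind the look-alikes: they are no part of the job. What is shaped like the plate_b but yellow is not meant.

How it is judged:
On the way, in this order (a step that is already met when the one before it is completed fails the run):
1. the rail cover is off, right way up on the bench, and let go (height (world z) of cover between -0.005 and 0.006 m and angle between cover's own z axis and vertical below 0.15 rad and contact force between the fingers and cover below 0.1 N), for 0.2 s.
2. the lock key is upright in the rail near one end (32 to 50 mm from the rail's middle), its tip pushed in by the channel floor (x of lock_key in the frame of rail between -0.006 and 0.006 m and angle between lock_key's own z axis and vertical below 0.1 rad and (y of lock_key in the frame of rail above 0.032 m or y of lock_key in the frame of rail below -0.032 m) and y of lock_key in the frame of rail between -0.05 and 0.05 m and z of lock_key in the frame of rail below 0.007 m and value of joint key_tip above 0.002 m), for 0.1 s.
3. the key's tip has dropped into the notch and the key stands fully down, let go (x of lock_key in the frame of rail between -0.006 and 0.006 m and angle between lock_key's own z axis and vertical below 0.1 rad and y of lock_key in the frame of rail between -0.035 and 0.035 m and z of lock_key in the frame of rail between -0.003 and 0.003 m and value of joint key_tip below 0.003 m and contact force between the fingers and lock_key below 0.1 N), for 0.3 s.
4. a first plate lies on the pins, let go (((horizontal distance between plate_a_big and big_pin below 0.003 m and horizontal distance between plate_a_small and small_pin below 0.003 m and angle between plate_a's own z axis and vertical below 0.03 rad and z of plate_a in the frame of carriage between 0.007 and 0.024 m and contact force between the fingers and plate_a below 0.1 N) or (horizontal distance between plate_b_big and big_pin below 0.003 m and horizontal distance between plate_b_small and small_pin below 0.003 m and angle between plate_b's own z axis and vertical below 0.03 rad and z of plate_b in the frame of carriage between 0.007 and 0.024 m and contact force between the fingers and plate_b below 0.1 N) or (horizontal distance between plate_c_big and big_pin below 0.003 m and horizontal distance between plate_c_small and small_pin below 0.003 m and angle between plate_c's own z axis and vertical below 0.03 rad and z of plate_c in the frame of carriage between 0.007 and 0.024 m and contact force between the fingers and plate_c below 0.1 N))), for 0.2 s.
At the end, for the whole second after the job is handed in: Cover right way up on the bench (within 6 mm, 0.15 rad); key upright in the rail (0.1 rad), foot within 3 mm of the floor, tip out in the notch (under 3 mm in); every plate flush on the pins, holes within 3 mm of their pins, tilt under 0.03 rad, underside at most 24 mm above the carriage's (all of step 1 and all of step 3 and horizontal distance between each of plate_a_big, plate_b_big, plate_c_big and big_pin below 0.003 m and horizontal distance between each of plate_a_small, plate_b_small, plate_c_small and small_pin below 0.003 m and angle between each of plate_a, plate_b, plate_c's own z axis and vertical below 0.03 rad and z of plate_a in the frame of carriage between 0.007 and 0.024 m and contact force between the fingers and plate_a below 0.1 N and z of plate_b in the frame of carriage between 0.007 and 0.024 m and contact force between the fingers and plate_b below 0.1 N and z of plate_c in the frame of carriage between 0.007 and 0.024 m and contact force between the fingers and plate_c below 0.1 N and linear speed of each of plate_a, plate_b, plate_c below 0.02 m/s); the robot touches nothing.
It fails at once if the bystander petri is moved more than 3 cm (distance of petri from where it was at the start of the episode above 0.03 m).
Of plate_a, plate_b, plate_c only 2 to 3 are there at a start; the rules pass over those that are not, and their reading is None.
At some moment in a run one of plate_a, plate_b, plate_c may be knocked a few centimetres aside while the robot is not near it.
Once in a run the grip may slacken for a moment while it holds something.
It also fails if it takes over 208 s, if anything falls off the work surface, if the arm or the gripper's body presses on something with over 40 N, if the wrist force passes 120 N, or if a joint passes its speed limit or range.

ROBOT

A 6-joint arm with a two-finger parallel gripper is mounted at the origin on a cart in front of the work surface, level with it; the furniture and walls round the work are solid. World frame = base frame: x ahead of the robot, y to its left, z up, the work surface at z = 0. Lengths are in m, angles in rad, forces in N, time in s.
With the tool pointing down it reaches from about 0.3 to 0.875 m from the base axis. Payload 6.4 kg.
Tool frame: the origin (TCP) lies midway between the tips of the shut fingers; the grasp point (between the pads) lies 19 mm behind it (ctrl.tcp_to_grasp is the distance from the TCP to the grasp point, in m); z points along the fingers, y is the direction in which the jaws open and shut (so a half turn about z gives the same grasp; the last joint's range is limited). The gripper opens to 85 mm and grips with 20 to 120 N. Pads are 22 mm wide; open, the fingers measure 114 mm over their backs; the gripper's body (76 mm by 85 mm) begins 54 mm behind the grasp point. The pads swing forward as they close: fully open they stand 13 mm farther back than shut.
Start: joints at [1.064, 0.181, 1.607, -0, 1.354, -0.206], TCP at [0.17, 0.549, 0.231] pointing down, gripper open.
Joint ranges: [-2.99, 2.99], [-0.89, 2.07], [0.3, 2.58], [-1.14, 4.28], [0, 2.63], [-3.12, 3.12]. Speed limits (rad/s): [2.57, 2.57, 3.01, 3.14, 3.14, 3.14].

INTERFACE

Orientations are given as a unit quaternion [w, x, y, z].
In Python, from bench import monitor, imaging, order, spotter, ctrl gives the robot as it stands.
- The arm moves only by the shell command python3 -m pendant 'ROWS'. ROWS is JSON, a list that holds one entry, the list of rows, each a list of 5 numbers: the shift along the world's x, y, z in mm, then the turn about the world's z in degrees, then the finger opening in mm, from 0 to 85.4. A call has 1 to 8 rows; each row shifts and turns the commanded pose from where the row before left it; what a row does not reach is not made up. A row lasts 1/8 s, in which the tool goes at most 62.5 mm and 10.7 degrees, less where a joint would pass 70% of its speed; a pose out of reach is approached as far as the arm can. A call with a gripper value outside its range is refused whole. The fingers move at their own pace and stop on an object; the grip force is fixed at half the most. Time passes only in rows, so rows that do not move let the fingers close. It gives the time, the measured TCP pose, the force and the opening at its end, in the units of the state.
- monitor.get_obs(): the state, without advancing time (a new reading comes with each control period).
- imaging.camera(name): name is "scene" or "side" or "wrist"; returns a dict with "img" (384x512x3 uint8, red, green, blue), "vfov" (degrees; the focal length in pixels is half the picture's height over the tangent of half this angle, whatever the lens; pixels are square), "cx", "cy" (the principal point, pixels), "distortion" ([k1, k2, p1, p2, k3] as OpenCV has them; the pictures are not rectified), "origin" and "orientation" of the camera in the world. Camera axes: x right, y down, z forward; pixel columns grow to the right and rows downward; lengths in m; the calibration is good to about 2 mm. A picture is of the moment at which its call begins. There is no depth.
- order.hand_in(): hands the job in, once; it reports no verdict.
Trained networks look in the newest picture that a camera, given by its name, has taken for a name from the list of things; names that differ only in an ending like _2 or _b are one class to them, and where a whole thing is asked for, a point or a joint stands for the part that bears it (a point fixed in the world has none). Each returns a list of dicts, best first, with "confidence" (0 to 1); they miss things now and then, are a little off and sometimes report something else, mostly with a low value. They report only what shows in the picture. A call takes as long as a camera call. They do not tell look-alikes from the thing itself.
- spotter.recognise(camera, thing): "at" ([x, y, z] in m, in the coordinates of the camera as it stood for that picture, good to about 4 mm: the middle of the surface that is visible of it).
- spotter.tip_of(camera, thing): "at" ([x, y, z] in m, in the coordinates of the camera as it stood for that picture, good to about 4 mm: a listed point, or the origin of a listed thing).
The state is a dict: "time_s": time; "q": joint angles; "dq": joint speeds; "joint_efforts": joint torques, N m; "eef_pos": TCP position; "eef_rot": TCP orientation; "wrist_force": force on the tool from outside, world axes, zero at the start; "torque": the same for the moment, N m; "opening": opening from 0.0 (shut) to 1.0 (fully open).
Only numpy, scipy, OpenCV 4.12 (cv2) and the standard library are available. Lean on these libraries where they do the work, as an engineer would, in place of code of your own. Each camera call takes 0.05 s, during which the arm holds its last target. There are 200 camera calls.

## Working session

There is one attempt and no reset: what is moved stays moved. The work goes in short steps, Python scripts to look and compute and a shell command to move; the robot and the scene stay as the last step left them, time stands still between calls to the robot, and variables do not carry over. Pictures are saved under pics/ and viewed, about 12 in all and at most 16, crops included, and the job is handed in when it is done.

```bash
ls; mkdir -p pics; cat > h.py <<'E'
import numpy as np, cv2
from scipy.spatial.transform import Rotation as R
from bench import monitor, imaging, order, spotter, ctrl
def cam(n,save=None):
    c=imaging.camera(n); 
    if save: cv2.imwrite('pics/'+save,c['img'][:,:,::-1])
    h=c['img'].shape[0]; f=h/2/np.tan(np.radians(c['vfov'])/2)
    c['K']=np.array([[f,0,c['cx']],[0,f,c['cy']],[0,0,1.]]); q=c['orientation']
    c['R']=R.from_quat([q[1],q[2],q[3],q[0]]).as_matrix(); c['o']=np.array(c['origin']); c['D']=np.array(c['distortion'],float)
    return c
def world(c,p): return c['R']@np.array(p)+c['o']
def pix(c,P):
    P=np.atleast_2d(P).astype(float); p=(P-c['o'])@c['R']
    return cv2.projectPoints(p,np.zeros(3),np.zeros(3),c['K'],c['D'])[0][:,0]
def ray(c,uv,z):
    "pixel -> world at height z"
    n=cv2.undistortPoints(np.array(uv,float).reshape(-1,1,2),c['K'],c['D'])[:,0]
    d=np.c_[n,np.ones(len(n))]@c['R'].T
    return c['o']+d*((z-c['o'][2])/d[:,2])[:,None]
def find(c,n,things,fn='tip_of',k=4,minc=.2):
    for t in things:
        for r in getattr(spotter,fn)(n,t)[:k]:
            if r['confidence']<minc: continue
            w=world(c,r['at']); print(n,t,round(r['confidence'],2),np.round(w*1000).astype(int),np.round(pix(c,w)[0]).astype(int))
def st():
    o=monitor.get_obs(); e=o['eef_rot']; m=R.from_quat([e[1],e[2],e[3],e[0]]).as_matrix()
    print('t',round(o['time_s'],2),'tcp',np.round(np.array(o['eef_pos'])*1000,1),'yaw_y',round(np.degrees(np.arctan2(m[1,1],m[0,1])),2),'F',np.round(o['wrist_force'],1),'op',round(o['opening'],3),'q6',round(o['q'][5],2))
    return o
E
python3 - <<'E'
from h import *
st(); print(ctrl.tcp_to_grasp)
for n in ['scene','side']:
    c=cam(n,n+'1.png'); print(n,c['o'],c['R'][:,2])
    find(c,n,['carriage','rail','big_pin','small_pin','cover','tabs','lock_key','plate_a','plate_a_big','plate_a_small','petri'],k=6)
E
```

```text
pics
t 0.0 tcp [170.1 548.7 230.4] yaw_y 72.77 F [-0.6 -0.3  0.8] op 0.998 q6 -0.21
0.0187
scene [-0.14964809 -0.38621529  0.67349899] [ 0.68989593  0.33854511 -0.63986782]
scene carriage 0.95 [571  65   1] [223 187]
scene carriage 0.35 [546 256  -3] [164 176]
scene rail 0.88 [508  82  15] [206 194]
scene big_pin 0.56 [565  70   7] [220 186]
scene small_pin 0.71 [509  80  21] [207 192]
scene cover 0.77 [511  77  22] [208 192]
scene tabs 0.78 [511  75  51] [208 184]
scene lock_key 0.61 [547 255   0] [164 175]
scene plate_a 0.95 [ 376 -356   -5] [350 291]
scene plate_a 0.83 [ 418 -143    3] [268 245]
scene plate_a 0.61 [ 378 -250    1] [304 272]
scene plate_a_small 0.67 [506  81  18] [206 194]
scene plate_a_small 0.43 [ 418 -142    0] [267 246]
scene petri 0.65 [371  -2  -2] [207 241]
side [0.15639482 0.93579093 0.56341762] [ 0.28302772 -0.86124492 -0.42208116]
side carriage 0.68 [571  69   0] [206 236]
side big_pin 0.95 [563  73  12] [208 233]
side big_pin 0.33 [539 262   2] [182 284]
side small_pin 0.6 [628  65  14] [185 226]
side cover 0.94 [511  81  19] [228 236]
side tabs 0.86 [505  78  51] [230 223]
side tabs 0.61 [567  70  -1] [208 237]
side lock_key 0.83 [542 258   2] [181 283]
side lock_key 0.45 [377   2  -2] [293 237]
side plate_a 0.59 [ 377 -350    1] [322 180]
side plate_a 0.56 [ 383 -243    2] [313 193]
side plate_a 0.49 [ 418 -147    2] [292 206]
side plate_a 0.23 [ 386 -137    0] [303 210]
side plate_a_big 0.38 [ 378 -352    2] [322 179]
side plate_a_small 0.71 [ 386 -140   -2] [303 210]
side petri 0.57 [374   4  -5] [294 238]
```

View pics/scene1.png

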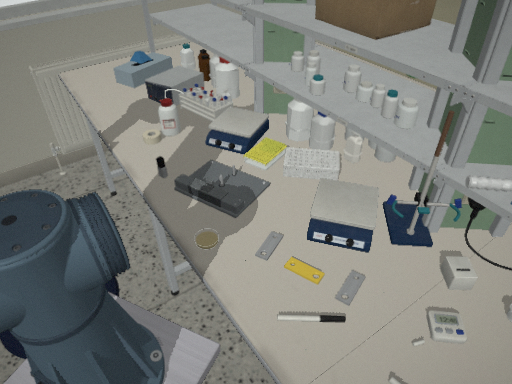

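View pics/side1.png

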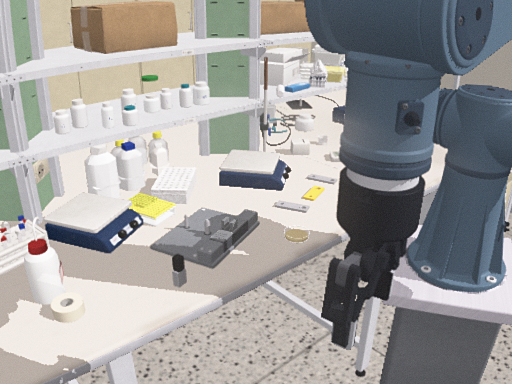

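The scene and side pictures show:

| Thing | Scene px | Side px | Note |
|---|---|---|---|
| Carriage with cover | (222,187) | (206,236) | |
| Lock key | (162,166) | (179,270) | |
| Grey plate | (268,245) | (292,206) | |
| Grey plate | (350,287) | (322,180) | |
| Yellow plate | (304,270) | (313,193) | Look-alike; leave it |
| Petri dish | (207,239) | (296,234) | |

There is no third grey plate in view. The key could also be mistaken for small black things such as the pen at scene (312,318), and the cover for the carriage's end housings. I'm moving the wrist camera over the rail.

```bash
python3 -m pendant '[[[36,-50,10,-10.6,50],[36,-50,10,-10.6,50],[36,-50,10,-10.6,50],[36,-50,10,-10.6,50],[36,-50,10,-10.6,50],[36,-50,10,-10.6,50],[36,-50,10,-10.6,50],[36,-50,10,-10.6,50]]]'; python3 -m pendant '[[[36,-50,0,0,50],[0,0,0,0,50],[0,0,0,0,50]]]'
python3 - <<'E'
from h import *
st(); c=cam('wrist','w1.png'); print(c['o'],c['R'][:,2])
find(c,'wrist',['carriage','rail','big_pin','small_pin','cover','tabs'],k=2)
E
```

```text
time_s: 2.2
eef_pos: [0.4593, 0.1474, 0.312]
eef_rot: [0.0, 0.779, 0.627, 0.0]
wrist_force: [-0.0, 0.4, -0.7]
opening: 0.587
time_s: 2.58
eef_pos: [0.494, 0.0994, 0.311]
eef_rot: [-0.001, 0.778, 0.629, -0.0]
wrist_force: [-0.2, -0.2, -0.0]
opening: 0.583
t 2.58 tcp [494.   99.4 311. ] yaw_y -12.08 F [-0.2 -0.2 -0. ] op 0.583 q6 0.17
[0.50980741 0.17886932 0.45438564] [-0.06745868 -0.30805344 -0.9489744 ]
wrist carriage 0.82 [569  71   3] [310 145]
wrist rail 0.8 [508  81  24] [268 150]
wrist big_pin 0.96 [564  76  10] [307 143]
wrist small_pin 0.84 [621  59  15] [349 148]
wrist cover 0.87 [506  78  23] [267 152]
```

View pics/w1.png

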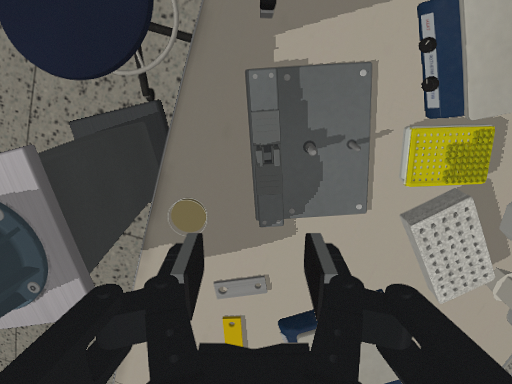

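The wrist picture shows the bed with corners at about (246,69), (378,61), (367,213) and (259,226). The tabs are at (267,155) and the pins at (309,148) and (352,145). I'll measure from one enlarged crop.

```bash
python3 - <<'E'
import cv2
i=cv2.imread('pics/w1.png')[50:235,232:392]; cv2.imwrite('pics/w1c.png',cv2.resize(i,None,fx=3.2,fy=3.2,interpolation=cv2.INTER_CUBIC))
E
```

```text
(no output)
```

View pics/w1c.png

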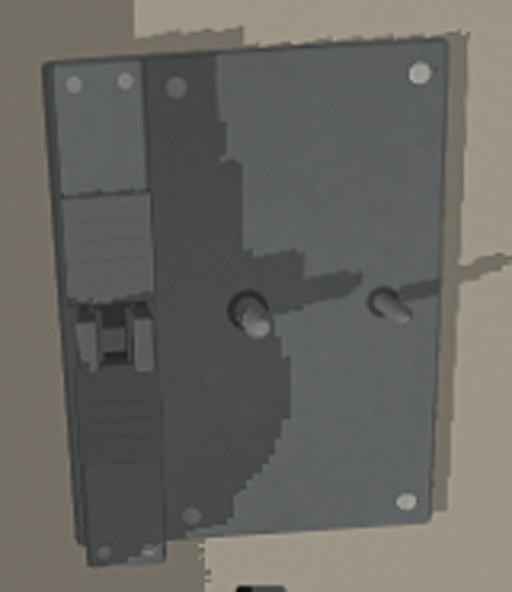

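```bash
cat > fit.py <<'E'
from h import *
from scipy.optimize import least_squares
def fit(c,obs,free_z=True):
    "obs: list of (carriage-xyz m, uv, isCover). fits x,y,yaw,zc"
    def f(p,full=False):
        P=[]
        for X,uv,cv in obs:
            X=np.array(X)/1000.; 
            if cv: X=X+[-.062,0,p[3]]
            a=p[2]; P.append([p[0]+X[0]*np.cos(a)-X[1]*np.sin(a),p[1]+X[0]*np.sin(a)+X[1]*np.cos(a),X[2]])
        r=pix(c,np.array(P))-np.array([o[1] for o in obs])
        return r if full else r.ravel()
    s=least_squares(f,[.57,.07,-.2,.022],loss='soft_l1')
    return s.x,f(s.x,True)
E
python3 - <<'E'
from fit import *
import pickle
c=cam('wrist')
k=lambda u,v:(232+(u)/3.2,50+(v)/3.2)
obs=[((-85,110,10),k(45,64),0),((85,110,10),k(447,39),0),((85,-110,10),k(430,520),0),
((-2,0,46),k(259,327),0),((58,0,46),k(402,314),0),((-2,0,10),k(246,308),0),((58,0,10),k(378,298),0),
((-18,57,17),k(61,195),1),((18,57,17),k(150,192),1),((-18,-57,17),k(83,465),1),((18,-57,17),k(160,463),1)]
x,r=fit(c,obs); print(np.round(x*1000,1),np.degrees(x[2])); print(np.round(r,1).tolist())
a=x[2]; Rm=np.array([[np.cos(a),-np.sin(a)],[np.sin(a),np.cos(a)]])
for n,X in dict(rail=(-.062,0),big=(-.002,0),small=(.058,0),e1=(-.062,.04),e2=(-.062,-.04)).items(): print(n,np.round((x[:2]+Rm@X)*1000,1))
E
```

```text
[ 568.2   71.6 -138.6   25.4] -7.942909597618062
[[-1.9, -0.9], [0.3, -1.1], [-0.0, 0.8], [0.2, -0.2], [1.0, 1.0], [-0.2, 0.1], [0.6, 0.5], [-0.5, 0.8], [0.0, -0.2], [-1.3, 0.3], [0.7, -0.8]]
rail [506.8  80.1]
big [566.2  71.8]
small [625.7  63.5]
e1 [512.3 119.7]
e2 [501.3  40.5]
```

The fit is good to about 1 px: carriage yaw is -7.9° and the rail middle is at (506.8, 80.1) mm. Now I'll descend over the tabs and check from near.

```bash
python3 -m pendant '[[[13,-19,-50,4.1,50],[0,0,-50,0,50],[0,0,-50,0,50],[0,0,-40,0,50],[0,0,0,0,50],[0,0,0,0,50]]]'
python3 - <<'E'
from h import *
st(); c=cam('wrist','w2.png')
find(c,'wrist',['rail','cover','tabs','big_pin','small_pin'],k=2)
i=cv2.imread('pics/w2.png')[60:330,120:400]; cv2.imwrite('pics/w2c.png',cv2.resize(i,None,fx=2.2,fy=2.2,interpolation=cv2.INTER_CUBIC))
E
```

```text
time_s: 3.72
eef_pos: [0.5085, 0.0803, 0.1229]
eef_rot: [0.001, 0.754, 0.657, 0.001]
wrist_force: [0.0, -0.7, 0.6]
opening: 0.588
t 3.73 tcp [508.5  80.3 122.9] yaw_y -7.92 F [ 0.  -0.7  0.6] op 0.588 q6 0.06
wrist rail 0.76 [509  80  22] [256 183]
wrist cover 0.66 [508  80  23] [255 184]
wrist tabs 0.69 [501  77  51] [246 201]
wrist tabs 0.67 [564  71  -1] [319 176]
wrist big_pin 0.7 [568  73   8] [325 177]
wrist small_pin 0.78 [625  64  14] [395 180]
```

View pics/w2c.png

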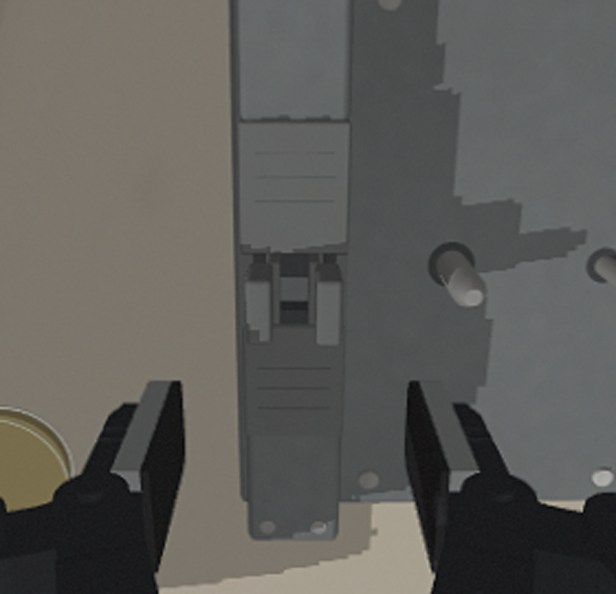

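```bash
python3 - <<'E'
from fit import *
c=cam('wrist')
k=lambda u,v:(120+(u)/2.2,60+(v)/2.2)
obs=[((-2,0,46),k(470,297),0),((-2,0,10),k(452,264),0),((-85,-110,10),k(241,500),0),
((-18,57,17),k(240,121),1),((18,57,17),k(350,121),1),((-18,-57,17),k(247,436),1),((18,-57,17),k(339,436),1),
((-15,-11,37),k(247,342),1),((15,-11,37),k(340,346),1)]
x,r=fit(c,obs); print(np.round(x*1000,1),np.degrees(x[2])); print(np.round(r,1).tolist())
a=x[2]; Rm=np.array([[np.cos(a),-np.sin(a)],[np.sin(a),np.cos(a)]])
for n,X in dict(rail=(-.062,0),big=(-.002,0),small=(.058,0)).items(): print(n,np.round((x[:2]+Rm@X)*1000,1))
# tip positions check
find(c,'wrist',['cover','tabs'],'recognise',k=1)
E
```

```text
[ 568.1   70.2 -143.6   23.2] -8.22871660957569
[[1.3, -0.1], [-0.8, -0.1], [-0.6, 1.7], [-0.9, -0.1], [0.7, 0.2], [-1.3, -0.3], [1.3, -0.2], [-0.1, 0.8], [0.3, -0.8]]
rail [506.8  79.1]
big [566.2  70.5]
small [625.5  61.9]
wrist cover 0.91 [507  87  40] [252 182]
wrist tabs 0.85 [505  89  42] [250 181]
```

```bash
python3 -m pendant '[[[-1.5,-1,-40,0,50],[0,0,-40,0,50],[0,0,0,0,45]]]'; python3 -m pendant '[[[0,0,0,0,10],[0,0,0,0,10],[0,0,0,0,10],[0,0,0,0,10],[0,0,0,0,10],[0,0,0,0,10]]]'
```

```text
time_s: 4.55
eef_pos: [0.5033, 0.0793, 0.0388]
eef_rot: [-0.002, 0.754, 0.656, -0.002]
wrist_force: [0.7, 0.2, 0.1]
opening: 0.522
time_s: 5.3
eef_pos: [0.5076, 0.0791, 0.0434]
eef_rot: [0.001, 0.754, 0.657, 0.001]
wrist_force: [-1.0, -0.4, 6.8]
opening: 0.211
```

```bash
python3 -m pendant '[[[0,0,0,0,10],[0,0,0,0,10]]]'; python3 - <<'E'
from h import *
c=cam('wrist','w3.png'); i=cv2.imread('pics/w3.png')[120:384,130:400]; cv2.imwrite('pics/w3c.png',cv2.resize(i,None,fx=2,fy=2,interpolation=cv2.INTER_CUBIC))
E
```

```text
time_s: 5.55
eef_pos: [0.5075, 0.0791, 0.0434]
eef_rot: [0.001, 0.754, 0.657, 0.001]
wrist_force: [-0.4, -0.3, 7.5]
opening: 0.214
```

View pics/w3c.png

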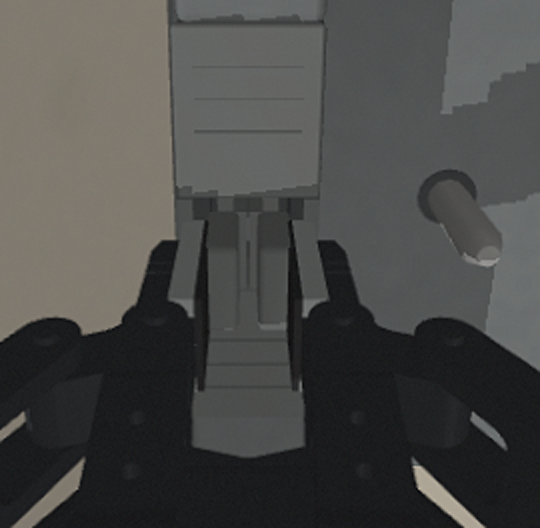

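The tabs are squeezed between the pads and the hooks are in. I'll lift, and work out a free spot on the bench.

```bash
python3 -m pendant '[[[0,0,4,0,10],[0,0,6,0,10],[0,0,8,0,10],[0,0,10,0,10],[0,0,20,0,10],[0,0,30,0,10],[0,0,30,0,10],[0,0,0,0,10]]]'; python3 - <<'E'
from h import *
c=cam('side','side2.png')
for P in [(490,-85,0),(420,260,0),(440,250,0),(430,300,0)]: print(P,pix(c,np.array(P)/1000.)[0])
print(ray(c,[(215,302),(298,264),(190,312)],0))
find(c,'side',['cover'])
E
```

```text
time_s: 6.6
eef_pos: [0.5074, 0.0792, 0.152]
eef_rot: [0.002, 0.754, 0.657, 0.002]
wrist_force: [0.4, -0.3, -1.4]
opening: 0.21
(490, -85, 0) [258.99331984 212.74984531]
(420, 260, 0) [237.19650164 296.38901825]
(440, 250, 0) [229.46448455 291.33777319]
(430, 300, 0) [224.6682566  307.69580325]
[[0.4537177  0.2903863  0.        ]
 [0.33616184 0.11260949 0.        ]
 [0.48574065 0.33360597 0.        ]]
side cover 0.8 [510  78 129] [228 192]
```

View pics/side2.png

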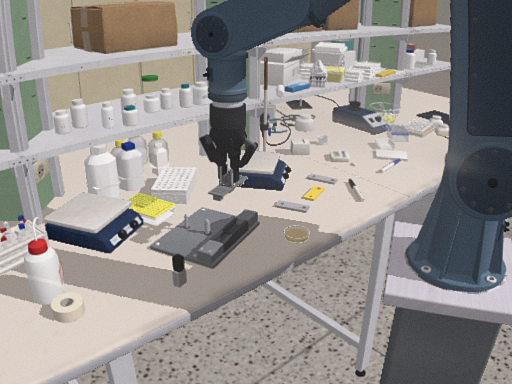

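The cover is off and held at side px (228,185). The spot I chose, around side px (259,213), or world (490,-83), is bare. The bench edge rules out the +y side. I'm carrying it there with a quarter turn.

```bash
python3 -m pendant '[[[0,-10,0,10,10],[-2,-22,0,10,10],[-2,-22,0,10,10],[-2,-22,0,10,10],[-3,-22,0,10,10],[-3,-22,0,10,10],[-3,-22,0,10,10],[-2,-20,0,10,10]]]'; python3 -m pendant '[[[0,0,-30,10,10],[0,0,-40,0,10],[0,0,-30,0,10],[0,0,-20,0,10],[0,0,-5,0,10],[0,0,0,0,10],[0,0,0,0,10]]]'; python3 - <<'E'
from h import *
st(); c=cam('scene','scene2.png'); find(c,'scene',['cover','plate_a'],k=4); c=cam('side'); find(c,'side',['cover'])
E
```

```text
time_s: 7.7
eef_pos: [0.4874, -0.083, 0.1474]
eef_rot: [-0.002, 0.153, 0.988, 0.0]
wrist_force: [0.4, -0.3, -2.2]
opening: 0.21
time_s: 8.57
eef_pos: [0.4894, -0.083, 0.025]
eef_rot: [0.001, 0.069, 0.998, -0.0]
wrist_force: [0.4, -0.4, -2.2]
opening: 0.21
t 8.57 tcp [489.4 -83.   25. ] yaw_y 82.07 F [ 0.4 -0.4 -2.2] op 0.21 q6 -1.84
scene cover 0.75 [491 -85   4] [259 218]
scene plate_a 0.96 [ 418 -144   -1] [268 246]
scene plate_a 0.89 [ 378 -359   -5] [351 290]
scene plate_a 0.71 [370  -2  -1] [207 241]
scene plate_a 0.63 [ 375 -248    1] [303 272]
side cover 0.74 [491 -84   3] [259 212]
```

```bash
python3 -m pendant '[[[0,0,-2,0,10],[0,0,-1,0,10],[0,0,0,0,10]]]';  python3 -m pendant '[[[0,0,-1,0,10],[0,0,-1,0,10],[0,0,0,0,10]]]'
```

```text
time_s: 9.2
eef_pos: [0.4887, -0.0827, 0.0211]
eef_rot: [-0.0, 0.069, 0.998, 0.0]
wrist_force: [0.0, 0.2, -2.2]
opening: 0.21
time_s: 9.57
eef_pos: [0.489, -0.0828, 0.0203]
eef_rot: [-0.0, 0.069, 0.998, -0.0]
wrist_force: [-4.6, 1.9, 10.9]
opening: 0.214
```

```bash
python3 -m pendant '[[[0,0,0.5,0,30],[0,0,0,0,50],[0,0,0,0,50],[0,0,0,0,50],[0,0,25,0,50],[0,0,50,0,50],[0,0,60,0,50],[0,0,60,0,50]]]'; python3 -m pendant '[[[0,50,20,-10,50],[0,60,0,-10,50],[5,60,0,-10,50],[5,60,0,-10,50],[5,60,0,-10,50],[0,0,0,-10,50],[0,0,0,-10,50],[0,0,0,-10,50]]]'; python3 - <<'E'
from h import *
st(); c=cam('wrist','w4.png'); find(c,'wrist',['lock_key','rail','big_pin','small_pin']); find(c,'wrist',['lock_key'],'recognise')
c=cam('scene','scene3.png'); find(c,'scene',['cover','lock_key','plate_a'])
c=cam('side','side3.png');find(c,'side',['cover','lock_key'])
E
```

```text
time_s: 10.58
eef_pos: [0.4885, -0.0826, 0.2165]
eef_rot: [-0.0, 0.069, 0.998, 0.0]
wrist_force: [1.0, -0.0, 0.1]
opening: 0.587
time_s: 11.58
eef_pos: [0.5035, 0.1905, 0.2346]
eef_rot: [-0.0, 0.678, 0.735, -0.0]
wrist_force: [0.6, -0.8, -0.9]
opening: 0.586
t 11.57 tcp [503.5 190.5 234.6] yaw_y 4.58 F [ 0.6 -0.8 -0.9] op 0.586 q6 0.06
wrist lock_key 0.95 [544 255   2] [294  96]
wrist rail 0.73 [506  79  21] [250 239]
wrist rail 0.62 [369   1   0] [148 274]
wrist big_pin 0.89 [566  71  10] [295 244]
wrist small_pin 0.63 [623  62  15] [338 254]
wrist lock_key 0.83 [541 260  67] [300  93]
scene cover 0.75 [489 -85  -2] [258 221]
scene lock_key 0.61 [545 259  -1] [163 176]
scene plate_a 0.8 [ 415 -147    2] [269 246]
scene plate_a 0.75 [ 378 -355   -7] [350 290]
scene plate_a 0.69 [ 384 -250    3] [305 270]
side cover 0.65 [491 -81  -5] [258 215]
```

View pics/w4.png

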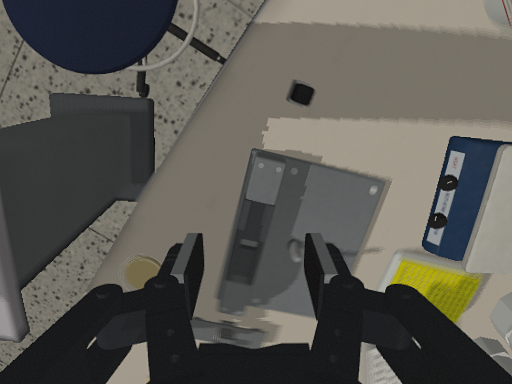

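The cover is off the rail; the open channel runs from (262,195) to (237,278), with a light cross-bar at (248,242). The key's grip is at (301,93). I'll make one composite of enlargements of both.

```bash
python3 - <<'E'
import cv2,numpy as np
i=cv2.imread('pics/w4.png')
a=cv2.resize(i[65:125,265:335],None,fx=5.5,fy=5.5,interpolation=cv2.INTER_CUBIC); b=cv2.resize(i[145:300,215:300],None,fx=3.8,fy=3.8,interpolation=cv2.INTER_CUBIC)
b=np.clip(b.astype(float)*1.6,0,255).astype('uint8')
h=max(a.shape[0],b.shape[0]); p=np.zeros((h,a.shape[1]+b.shape[1],3),'uint8'); p[:a.shape[0],:a.shape[1]]=a; p[:b.shape[0],a.shape[1]:]=b; cv2.imwrite('pics/w4c.png',p); print(p.shape,a.shape)
E
```

```text
(589, 708, 3) (330, 385, 3)
```

View pics/w4c.png

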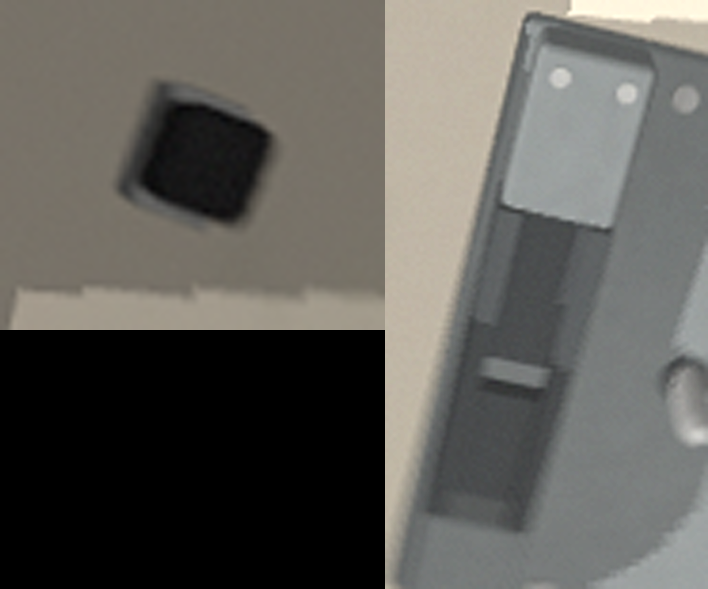

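```bash
python3 - <<'E'
from h import *
c=cam('wrist')
A=lambda u,v:(265+u/5.5,65+v/5.5); B=lambda u,v:(215+(u-385)/3.8,145+v/3.8)
P=ray(c,[A(165,98),A(270,135),A(240,224),A(138,190)],.066)[:,:2]*1000
print(P.round(1),P.mean(0)); 
for i,j in [(0,1),(3,2),(3,0),(2,1)]: d=P[j]-P[i]; print(np.hypot(*d),np.degrees(np.arctan2(d[1],d[0])))
F=ray(c,[A(155,80),A(118,190)],.034)[:,:2]*1000; print('foot left edge',F,np.hypot(*(F[0]-F[1])),np.degrees(np.arctan2(*(F[0]-F[1])[::-1])))
a=np.radians(-8.1);o=np.array([506.8,79.6]);Rm=np.array([[np.cos(a),-np.sin(a)],[np.sin(a),np.cos(a)]])
for z,uv in [(.02,[B(515,358),B(515,392)]),(.02,[B(515,373)]),(.036,[B(502,207),B(612,228)])]:
    print(((ray(c,uv,z)[:,:2]*1000-o)@Rm).round(1))
E
```

```text
[[534.6 269.4]
 [553.4 265. ]
 [550.2 249.6]
 [531.8 253.7]] [542.52414853 259.42408381]
19.28095353570635 -13.325183695377195
18.87114147508761 -12.703129472065807
15.981511616440757 79.84737006711474
15.759256503776097 78.39673509534938
foot left edge [[536.37397639 272.3381812 ]
 [531.7256024  251.57057013]] 21.281471997425683 77.38354448565066
[[ -0.   -2.3]
 [  2.8 -14.8]]
[[ 1.2 -7.8]]
[[-16.8  55.3]
 [ 17.2  56.1]]
```

The key's centre is about (542, 260) and its yaw about -12.3°. The lit band in the channel measures rail y = -2 to -15, which is 12.5 mm wide, so it is probably the notch. I'll grasp the key next.

```bash
python3 -m pendant '[[[20,35,-20,-9,50],[19,34.5,-40,-8,50],[0,0,-50,0,50],[0,0,-50,0,50],[0,0,-34,0,50],[0,0,0,0,50],[0,0,0,0,50]]]'; python3 -m pendant '[[[0,0,0,0,10],[0,0,0,0,10],[0,0,0,0,10],[0,0,0,0,10],[0,0,0,0,10]]]'; python3 - <<'E'
from h import *
st(); c=cam('wrist','w5.png'); i=c['img'][120:384,130:400,::-1]; cv2.imwrite('pics/w5c.png',cv2.resize(i,None,fx=2,fy=2,interpolation=cv2.INTER_CUBIC))
E
```

```text
time_s: 13.15
eef_pos: [0.5439, 0.26, 0.0424]
eef_rot: [0.0, 0.778, 0.628, 0.001]
wrist_force: [-0.4, -0.1, -0.0]
opening: 0.588
time_s: 13.78
eef_pos: [0.5442, 0.2601, 0.0428]
eef_rot: [0.001, 0.778, 0.628, 0.002]
wrist_force: [-0.4, -0.6, 6.3]
opening: 0.203
t 13.78 tcp [544.2 260.1  42.8] yaw_y -12.14 F [-0.4 -0.6  6.3] op 0.203 q6 0.46
```

View pics/w5c.png

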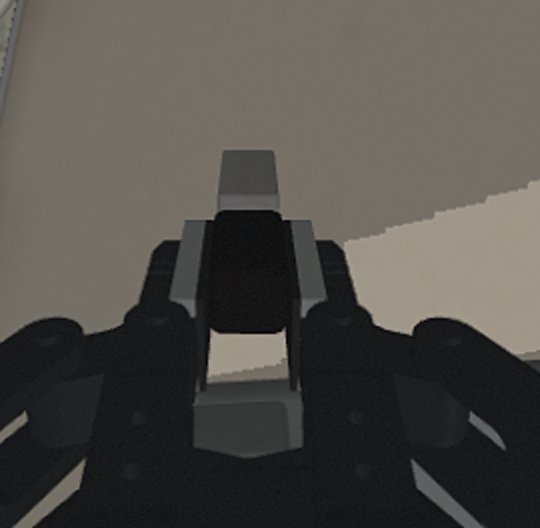

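```bash
python3 -m pendant '[[[0,0,20,0,10],[0,0,40,0,10],[0,0,30,0,10],[-8,-35,0,2,10],[-8,-35,0,2,10],[-8,-36,0,0,10],[-7,-35,0,0,10],[0,0,0,0,10]]]'; python3 -m pendant '[[[0,0,-20,0,10],[0,0,-15,0,10],[0,0,0,0,10],[0,0,0,0,10]]]'; python3 - <<'E'
from h import *
st(); c=cam('wrist','w6.png'); i=c['img'][120:384,130:400,::-1]; i=np.clip(i*1.5,0,255).astype('uint8'); cv2.imwrite('pics/w6c.png',cv2.resize(i,None,fx=2.2,fy=2.2,interpolation=cv2.INTER_CUBIC))
find(c,'wrist',['lock_key'])
E
```

```text
time_s: 14.82
eef_pos: [0.5115, 0.1169, 0.1319]
eef_rot: [0.0, 0.756, 0.654, 0.0]
wrist_force: [0.3, 1.0, -1.1]
opening: 0.198
time_s: 15.32
eef_pos: [0.512, 0.1191, 0.0962]
eef_rot: [0.0, 0.755, 0.655, 0.0]
wrist_force: [-0.3, 0.3, -0.3]
opening: 0.2
t 15.32 tcp [512.  119.1  96.2] yaw_y -8.11 F [-0.3  0.3 -0.3] op 0.2 q6 0.14
wrist lock_key 0.96 [508 117  55] [249 217]
```

View pics/w6c.png

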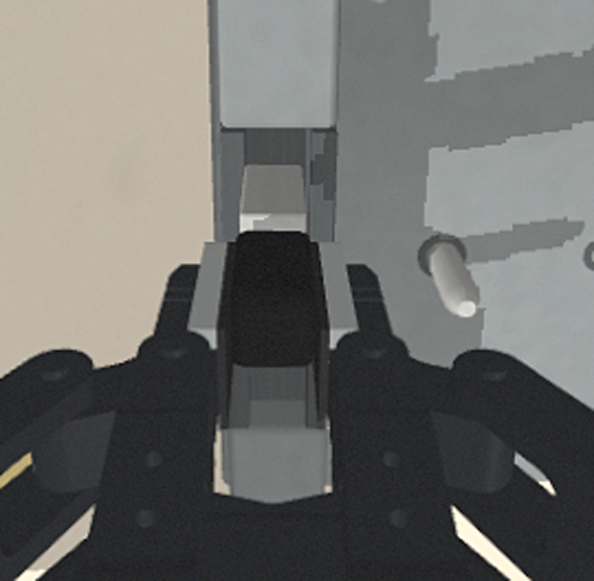

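```bash
python3 - <<'E'
from h import *
c=cam('wrist'); B=lambda u,v:(130+u/2.2,120+v/2.2)
a=np.radians(-8.1);o=np.array([507.2,79.4]);Rm=np.array([[np.cos(a),-np.sin(a)],[np.sin(a),np.cos(a)]])
for n,z,uv in [('foot bot',.0534,[B(245,166),B(303,166)]),('foot top',.0874,[B(240,213),B(308,213)]),('lips',.036,[B(244,135),B(309,135),B(240,225),B(308,225)]),('housing',.036,[B(219,128),B(337,128)]),('pin',.046,[B(468,310)])]:
    print(n,((ray(c,uv,z)[:,:2]*1000-o)@Rm).round(1).tolist())
o_=monitor.get_obs()['eef_pos']; print('tcp rail',((np.array(o_[:2])*1000-o)@Rm).round(1))
E
```

```text
foot bot [[-9.4, 50.6], [7.0, 50.6]]
foot top [[-9.4, 51.5], [6.7, 51.5]]
lips [[-10.3, 54.1], [9.5, 54.1], [-12.0, 23.9], [9.7, 23.9]]
housing [[-17.9, 56.3], [18.0, 56.3]]
pin [[60.8, -1.5]]
tcp rail [-0.5 39.8]
```

Foot centre sits at rail x ≈ -1.2 and the channel centre at about -0.3 (housing 0.0), so I'll shift +1 mm and lower it with force checks.

```bash
python3 -m pendant '[[[1,0,-8,0,10],[0,0,-8,0,10],[0,0,-5,0,10],[0,0,-3,0,10],[0,0,-3,0,10],[0,0,0,0,10]]]';  python3 -m pendant '[[[0,0,-2,0,10],[0,0,-2,0,10],[0,0,0,0,10]]]'
```

```text
time_s: 16.23
eef_pos: [0.5127, 0.1187, 0.0687]
eef_rot: [-0.0, 0.756, 0.655, -0.0]
wrist_force: [0.5, -0.1, -1.0]
opening: 0.193
time_s: 16.6
eef_pos: [0.5128, 0.1187, 0.0648]
eef_rot: [-0.0, 0.756, 0.655, -0.0]
wrist_force: [-0.5, -0.2, -0.9]
opening: 0.197
```

```bash
python3 -m pendant '[[[0,0,-1,0,10],[0,0,0,0,10]]]';  python3 -m pendant '[[[0,0,-1,0,10],[0,0,0,0,10]]]'
```

```text
time_s: 16.85
eef_pos: [0.5128, 0.1187, 0.0638]
eef_rot: [0.0, 0.756, 0.655, 0.0]
wrist_force: [0.2, 0.3, -0.8]
opening: 0.196
time_s: 17.1
eef_pos: [0.5128, 0.1187, 0.0629]
eef_rot: [0.0, 0.755, 0.655, 0.0]
wrist_force: [0.5, 0.6, -0.1]
opening: 0.197
```

Inserted at y ≈ 39 mm with the foot at floor height. Now I'll drag it along -y.

```bash
for i in 1 2; do :; done; python3 -m pendant '[[[-0.28,-2,0,0,10],[-0.28,-2,0,0,10],[-0.28,-2,0,0,10],[-0.28,-2,0,0,10],[-0.28,-2,0,0,10],[-0.28,-2,0,0,10],[0,0,0,0,10]]]'; python3 -m pendant '[[[-0.28,-2,0,0,10],[-0.28,-2,0,0,10],[-0.28,-2,0,0,10],[-0.28,-2,0,0,10],[-0.28,-2,0,0,10],[-0.28,-2,0,0,10],[0,0,0,0,10]]]'; python3 -m pendant '[[[-0.28,-2,0,0,10],[-0.28,-2,0,0,10],[-0.28,-2,0,0,10],[-0.28,-2,0,0,10],[0,0,0,0,10]]]'
```

```text
time_s: 17.98
eef_pos: [0.5111, 0.1064, 0.0629]
eef_rot: [0.0, 0.756, 0.655, -0.0]
wrist_force: [-0.6, -0.5, 0.7]
opening: 0.197
time_s: 18.85
eef_pos: [0.5094, 0.0945, 0.0629]
eef_rot: [0.0, 0.756, 0.655, -0.0]
wrist_force: [-0.4, 0.3, 0.9]
opening: 0.193
time_s: 19.48
eef_pos: [0.5083, 0.0865, 0.0629]
eef_rot: [0.0, 0.756, 0.655, -0.0]
wrist_force: [0.0, 0.5, 1.3]
opening: 0.192
```

```bash
python3 -m pendant '[[[-0.2,-1.5,0,0,10],[-0.2,-1.5,0,0,10],[-0.2,-1.5,0,0,10],[-0.2,-1.5,0,0,10],[0,0,0,0,10]]]'; python3 -m pendant '[[[-0.14,-1,0,0,10],[-0.14,-1,0,0,10],[-0.14,-1,0,0,10],[0,0,0,0,10]]]'; python3 -m pendant '[[[-0.14,-1,0,0,10],[-0.14,-1,0,0,10],[-0.14,-1,0,0,10],[0,0,0,0,10]]]'; python3 -m pendant '[[[-0.14,-1,0,0,10],[-0.14,-1,0,0,10],[0,0,0,0,10]]]'
```

```text
time_s: 20.1
eef_pos: [0.5075, 0.0805, 0.0629]
eef_rot: [0.0, 0.756, 0.655, -0.0]
wrist_force: [-0.1, 1.0, 2.3]
opening: 0.199
time_s: 20.6
eef_pos: [0.5071, 0.0776, 0.0629]
eef_rot: [0.0, 0.756, 0.655, -0.0]
wrist_force: [-0.6, 1.1, 2.8]
opening: 0.194
time_s: 21.1
eef_pos: [0.5067, 0.0746, 0.0629]
eef_rot: [0.0, 0.756, 0.655, -0.0]
wrist_force: [-0.1, 1.7, 2.3]
opening: 0.196
time_s: 21.48
eef_pos: [0.5064, 0.0726, 0.0629]
eef_rot: [0.0, 0.756, 0.655, -0.0]
wrist_force: [-0.1, 1.0, 3.0]
opening: 0.199
```

```bash
for k in 1; do python3 -m pendant '[[[-0.14,-1,0,0,10],[0,0,0,0,10]]]'; python3 -m pendant '[[[-0.14,-1,0,0,10],[0,0,0,0,10]]]'; python3 -m pendant '[[[-0.14,-1,0,0,10],[0,0,0,0,10]]]'; done
```

```text
time_s: 21.72
eef_pos: [0.5062, 0.0716, 0.0629]
eef_rot: [0.0, 0.755, 0.655, -0.0]
wrist_force: [1.4, 1.2, 3.4]
opening: 0.198
time_s: 21.98
eef_pos: [0.5061, 0.0706, 0.0629]
eef_rot: [0.0, 0.755, 0.655, -0.0]
wrist_force: [-0.4, 2.2, 2.4]
opening: 0.199
time_s: 22.22
eef_pos: [0.506, 0.0696, 0.0629]
eef_rot: [0.0, 0.756, 0.655, -0.0]
wrist_force: [0.7, 0.5, 2.2]
opening: 0.197
```

```bash
python3 -m pendant '[[[-0.14,-1,0,0,10],[0,0,0,0,10]]]'; python3 -m pendant '[[[-0.14,-1,0,0,10],[0,0,0,0,10]]]'; python3 - <<'E'
from h import *
c=cam('wrist','w7.png'); c2=cam('scene','s7.png'); find(c,'wrist',['lock_key'])
i=c['img'][90:300,180:330,::-1]; i=np.clip(i*1.7,0,255).astype('uint8'); cv2.imwrite('pics/w7c.png',cv2.resize(i,None,fx=2.8,fy=2.8,interpolation=cv2.INTER_CUBIC))
E
```

```text
time_s: 22.48
eef_pos: [0.5058, 0.0686, 0.0629]
eef_rot: [0.0, 0.756, 0.655, -0.0]
wrist_force: [0.5, 1.8, 3.3]
opening: 0.196
time_s: 22.72
eef_pos: [0.5057, 0.068, 0.0629]
eef_rot: [-0.0, 0.756, 0.655, 0.0]
wrist_force: [0.3, 4.5, 3.8]
opening: 0.195
wrist lock_key 0.9 [505  66  21] [255 215]
```

```bash
python3 -m pendant '[[[-0.14,-1,0,0,10],[0,0,0,0,10]]]'
```

```text
time_s: 23.12
eef_pos: [0.5057, 0.0676, 0.063]
eef_rot: [-0.0, 0.756, 0.655, 0.001]
wrist_force: [0.6, 8.2, 3.1]
opening: 0.195
```

It caught: the force rises to 8 N and motion stops at y ≈ -11.7, where the far wall is expected. I'll back off 2 mm and release.

```bash
python3 -m pendant '[[[0.3,2,0,0,10],[0,0,0,0,10],[0,0,0,0,26],[0,0,0,0,50],[0,0,0,0,50],[0,0,0,0,50],[0,0,0,0,50]]]';  python3 -m pendant '[[[0,0,30,0,50],[0,0,50,0,50],[0,0,60,0,50],[0,0,0,0,50],[0,0,0,0,50]]]'; python3 - <<'E'
from h import *
st(); c=cam('wrist','w8.png'); find(c,'wrist',['lock_key','rail','big_pin','small_pin']); find(c,'wrist',['lock_key'],'recognise')
i=c['img'][90:300,180:330,::-1]; i=np.clip(i*1.7,0,255).astype('uint8'); cv2.imwrite('pics/w8c.png',cv2.resize(i,None,fx=2.8,fy=2.8,interpolation=cv2.INTER_CUBIC))
c=cam('side'); find(c,'side',['lock_key']); find(c,'side',['lock_key'],'recognise')
c=cam('scene'); find(c,'scene',['lock_key']); find(c,'scene',['lock_key'],'recognise')
E
```

```text
time_s: 24.0
eef_pos: [0.5058, 0.0686, 0.0628]
eef_rot: [-0.0, 0.756, 0.655, -0.0]
wrist_force: [0.2, -0.5, -0.1]
opening: 0.586
time_s: 24.62
eef_pos: [0.5056, 0.0687, 0.2027]
eef_rot: [0.0, 0.755, 0.655, 0.0]
wrist_force: [-0.4, -0.6, -0.2]
opening: 0.589
t 24.62 tcp [505.6  68.7 202.7] yaw_y -8.13 F [-0.4 -0.6 -0.2] op 0.589 q6 0.04
wrist lock_key 0.65 [504  68  19] [254 159]
wrist lock_key 0.21 [ 384 -139    2] [187 317]
wrist rail 0.97 [509  79  18] [257 147]
wrist rail 0.55 [485 -82  27] [255 285]
wrist big_pin 0.89 [568  75  11] [312 142]
wrist small_pin 0.92 [622  62  14] [364 148]
wrist small_pin 0.3 [504  69  23] [254 159]
wrist lock_key 0.7 [501  71  83] [250 174]
side lock_key 0.79 [500  67  21] [234 233]
side lock_key 0.5 [ 418 -146    0] [292 207]
side lock_key 0.6 [498  75  57] [234 221]
scene lock_key 0.63 [508  66  17] [211 195]
scene lock_key 0.65 [ 414 -149    6] [269 246]
scene lock_key 0.58 [499  60  59] [210 185]
```

View pics/w8c.png

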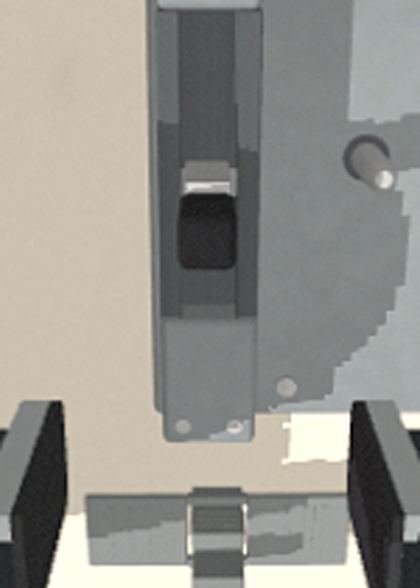

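The key stands upright in the channel at crop (207,215), with its black grip over the rail. The cover lies right way up at (215,530). Twelve pictures viewed so far. Next, the plates.

```bash
python3 -m pendant '[[[-15,-40,8,0,50],[-15,-40,8,0,50],[-15,-40,8,0,50],[-15,-40,8,0,50],[-15,-35,8,0,50],[-12,-30,0,0,50],[0,0,0,0,50],[0,0,0,0,50]]]'; python3 - <<'E'
from h import *
st(); c=cam('wrist','w9.png'); find(c,'wrist',['plate_a','plate_a_big','plate_a_small'])
i=c['img'][:,:,::-1]; cv2.imwrite('pics/w9c.png',cv2.resize(i,None,fx=1.5,fy=1.5,interpolation=cv2.INTER_CUBIC))
E
```

```text
time_s: 26.22
eef_pos: [0.4189, -0.1559, 0.2428]
eef_rot: [-0.0, 0.756, 0.655, 0.0]
wrist_force: [1.1, 0.0, 0.0]
opening: 0.582
t 26.23 tcp [ 418.9 -155.9  242.8] yaw_y -8.16 F [1.1 0.  0. ] op 0.582 q6 -0.48
wrist plate_a 0.92 [ 381 -240    1] [235 212]
wrist plate_a 0.84 [ 374 -354   -1] [243 285]
wrist plate_a 0.56 [ 418 -150    5] [253 142]
```

View pics/w9c.png

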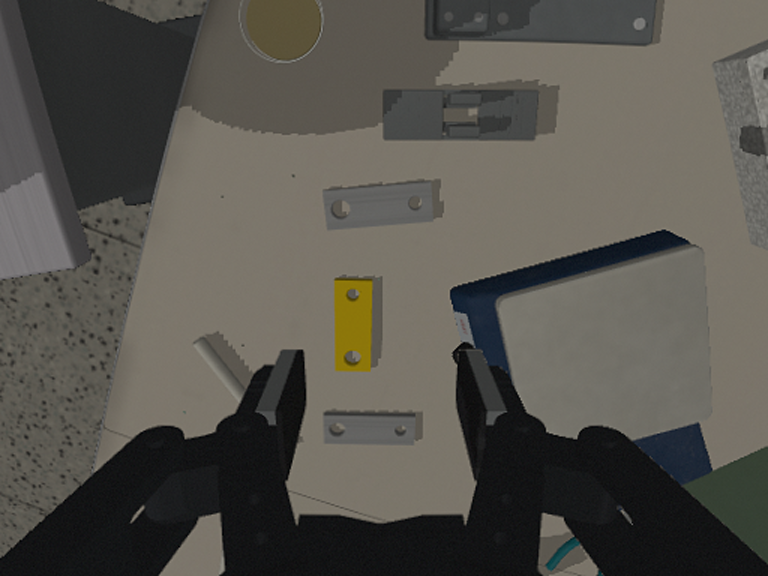

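Plate 1 has its big hole at (341,209) and small at (415,202); plate 2 has (337,429) and (400,430). Both have the wide hole on the -x side. The yellow one at (353,325) is the look-alike, and no third grey plate shows.

```bash
cat > plates.py <<'E'
from h import *
def plates(c,boxes,z=.006):
    "sub-pixel: segment grey bright plate inside box via Otsu on saturation, minAreaRect on rays"
    out=[]
    for (u0,v0,u1,v1) in boxes:
        im=c['img'][v0:v1,u0:u1]; S=im[:,:,0].astype(int)-im[:,:,2]  # R-B warm
        t,m=cv2.threshold(np.clip(S*4+20,0,255).astype('uint8'),0,255,cv2.THRESH_BINARY_INV+cv2.THRESH_OTSU)
        cs=max(cv2.findContours(m,cv2.RETR_EXTERNAL,cv2.CHAIN_APPROX_NONE)[0],key=cv2.contourArea)
        uv=cs[:,0].astype(float)+[u0,v0]; P=(ray(c,uv,z)[:,:2]*1000).astype('float32'); out.append(cv2.minAreaRect(P))
    return out
E
python3 - <<'E'
from plates import *
c=cam('wrist')
for r in plates(c,[(205,112,305,162),(208,268,290,302)]): print(r)
for n,b,s,co in [('p1',(341,209),(415,202),[(323,190),(434,180),(438,219),(328,229)]),('p2',(337,429),(400,430),[(324,412),(415,414),(415,443),(324,443)])]:
    P=ray(c,np.array([b,s]+co)/1.5,.006)[:,:2]*1000; d=P[1]-P[0]; e=P[3]-P[2]
    print(n,'big',P[0].round(1),'small',P[1].round(1),np.hypot(*d).round(1),np.degrees(np.arctan2(d[1],d[0])).round(1),'mid',P[:2].mean(0).round(1),'corner mid',P[2:].mean(0).round(1),np.hypot(*e).round(1),np.hypot(*(P[3]-P[4])).round(1),np.degrees(np.arctan2(e[1],e[0])).round(1))
E
```

```text
((417.10565185546875, -142.81643676757812), (33.53001403808594, 86.31066131591797), 86.68779754638672)
((378.2517395019531, -350.4139709472656), (37.22911834716797, 86.41390228271484), 80.4813003540039)
p1 big [ 387.7 -141.4] small [ 447.  -144.1] 59.3 -2.6 mid [ 417.4 -142.8] corner mid [ 419.6 -142.4] 87.9 31.5 -2.9
p2 big [ 349.  -347.1] small [ 407.8 -356.4] 59.5 -9.0 mid [ 378.4 -351.7] corner mid [ 379.5 -350.5] 84.7 32.9 -9.5
```

```bash
python3 -m pendant '[[[0,2,-10,-10.6,42],[0,2,-20,-10.6,42],[0,2,-20,-10.6,42],[0,2,-20,-10.6,42],[-1,2,-20,-10.6,42],[-1,2,-20,-10.6,42],[0,1,-20,-10.6,42],[0,0,-20,-10.5,42]]]'; python3 -m pendant '[[[0,0,-40,0,42],[0,0,-30,0,42],[0,0,0,0,42],[0,0,0,0,42]]]'; python3 - <<'E'
from h import *
st(); c=cam('wrist','w10.png')
from plates import plates
find(c,'wrist',['plate_a','plate_a_big','plate_a_small'])
E
```

```text
time_s: 27.48
eef_pos: [0.4171, -0.1428, 0.0923]
eef_rot: [0.0, 1.0, -0.027, 0.0]
wrist_force: [1.0, 0.6, -0.5]
opening: 0.486
time_s: 27.98
eef_pos: [0.4176, -0.1435, 0.0238]
eef_rot: [0.0, 1.0, -0.024, 0.0]
wrist_force: [-0.5, 0.6, 0.7]
opening: 0.492
t 27.98 tcp [ 417.6 -143.5   23.8] yaw_y -92.81 F [-0.5  0.6  0.7] op 0.492 q6 1.02
wrist plate_a 0.71 [ 417 -150    2] [265 224]
wrist plate_a 0.64 [ 379 -242    2] [416 272]
```

```bash
python3 -m pendant '[[[0,0,-12,0,42],[0,0,-8,0,42],[0,0,0,0,42],[0,0,0,0,42]]]'; python3 -m pendant '[[[0,0,-2,0,42],[0,0,0,0,42]]]'; python3 -m pendant '[[[0,0,-2,0,42],[0,0,0,0,42]]]'
```

```text
time_s: 28.68
eef_pos: [0.4167, -0.1433, 0.0027]
eef_rot: [-0.0, 1.0, -0.025, -0.0]
wrist_force: [-0.2, 0.0, -0.6]
opening: 0.488
time_s: 28.92
eef_pos: [0.4169, -0.1433, 0.0008]
eef_rot: [0.0, 1.0, -0.025, 0.0]
wrist_force: [-0.1, 1.0, 0.3]
opening: 0.491
time_s: 29.18
eef_pos: [0.4167, -0.1432, -0.0013]
eef_rot: [-0.0, 1.0, -0.025, -0.0]
wrist_force: [-0.9, -0.9, -0.8]
opening: 0.492
```

```bash
python3 -m pendant '[[[0,0,0,0,20],[0,0,0,0,20],[0,0,0,0,20],[0,0,0,0,20],[0,0,0,0,20]]]'; python3 -m pendant '[[[0,0,4,0,20],[0,0,8,0,20],[0,0,20,0,20],[0,0,30,0,20],[0,0,30,0,20],[0,0,0,0,20],[0,0,0,0,20]]]'; python3 - <<'E'
from h import *
st(); c=cam('wrist','w11.png');  cv2.imwrite('pics/w11c.png',cv2.resize(c['img'][:,:,::-1],None,fx=1.5,fy=1.5,interpolation=cv2.INTER_CUBIC))
find(c,'wrist',['plate_a','plate_a_big','plate_a_small'])
E
```

```text
time_s: 29.8
eef_pos: [0.4175, -0.1437, -0.0003]
eef_rot: [0.0, 1.0, -0.025, 0.0]
wrist_force: [-1.7, 0.6, 9.6]
opening: 0.346
time_s: 30.68
eef_pos: [0.4164, -0.143, 0.0904]
eef_rot: [-0.0, 1.0, -0.025, -0.0]
wrist_force: [0.0, 0.4, -2.4]
opening: 0.352
t 30.68 tcp [ 416.4 -143.    90.4] yaw_y -92.84 F [ 0.   0.4 -2.4] op 0.352 q6 1.02
wrist plate_a 0.77 [ 415 -148   92] [265 246]
wrist plate_a 0.77 [ 379 -352    2] [505 216]
wrist plate_a 0.65 [ 382 -240    2] [377 220]
```

View pics/w11c.png

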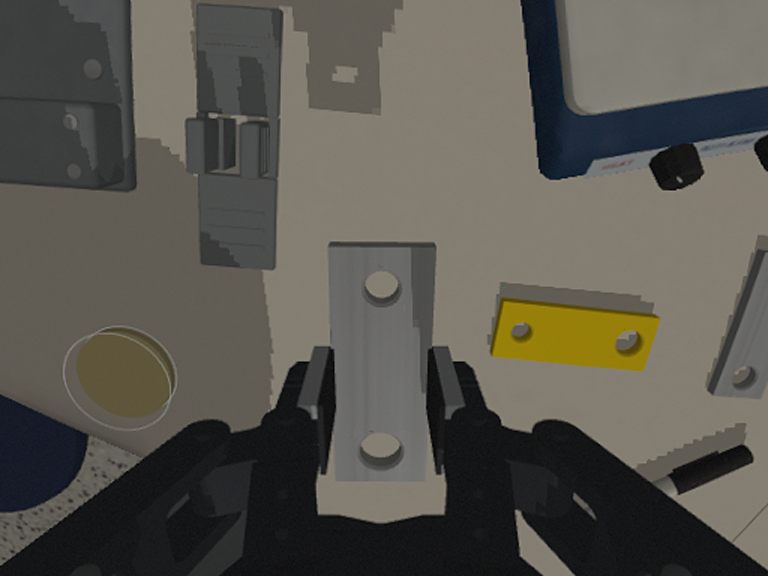

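The plate is held level; its small hole is at (382,287) and its big hole at (381,451). I'll work out the hole positions in the tool frame and the placing shift.

```bash
python3 - <<'E'
from h import *
c=cam('wrist'); o=monitor.get_obs(); t=np.array(o['eef_pos'][:2])*1000; zt=o['eef_pos'][2]
P=ray(c,np.array([(382,287),(381,451),(330,243),(436,243),(336,480),(424,480)])/1.5,zt+.0063)[:,:2]*1000
d=P[0]-P[1]; print('small-tcp',P[0]-t,'big-tcp',P[1]-t,np.hypot(*d),np.degrees(np.arctan2(d[1],d[0])),'mid-tcp',P[:2].mean(0)-t,'corner mid-tcp',P[2:].mean(0)-t, 'len',np.hypot(*(P[2]-P[4])),'w',np.hypot(*(P[2]-P[3])))
E
```

```text
small-tcp [29.85590637 -1.6926738 ] big-tcp [-30.70365621   1.59967197] 60.648991423558265 -3.1118454785030862 mid-tcp [-0.42387492 -0.04650091] corner mid-tcp [ 0.04497233 -0.03285823] len 87.30425130440648 w 31.211780733312278
```

```bash
python3 -m pendant '[[[30,35,10,-1,20],[30,35,10,-1,20],[30,35,0,-1,20],[30,35,0,-1.2,20],[30,35,0,-1,20],[29.5,35,0,0,20],[0,0,0,0,20],[0,0,0,0,20]]]'; python3 -m pendant '[[[0,0,-20,0,20],[0,0,-20,0,20],[0,0,-10,0,20],[0,0,-4,0,20],[0,0,0,0,20],[0,0,0,0,20]]]'; python3 - <<'E'
from h import *
st(); c=cam('wrist','w12.png');  i=c['img'][120:330,190:320,::-1]; i=np.clip(i*1.5,0,255).astype('uint8'); cv2.imwrite('pics/w12c.png',cv2.resize(i,None,fx=2.8,fy=2.8,interpolation=cv2.INTER_CUBIC))
E
```

```text
time_s: 31.92
eef_pos: [0.5955, 0.0667, 0.1098]
eef_rot: [0.0, 0.998, -0.07, -0.001]
wrist_force: [0.3, -0.7, -1.0]
opening: 0.349
time_s: 32.67
eef_pos: [0.5969, 0.0667, 0.0575]
eef_rot: [0.0, 0.998, -0.07, 0.001]
wrist_force: [-0.4, -0.5, -1.0]
opening: 0.348
t 32.67 tcp [596.9  66.7  57.5] yaw_y -98.03 F [-0.4 -0.5 -1. ] op 0.348 q6 1.62
```

View pics/w12c.png

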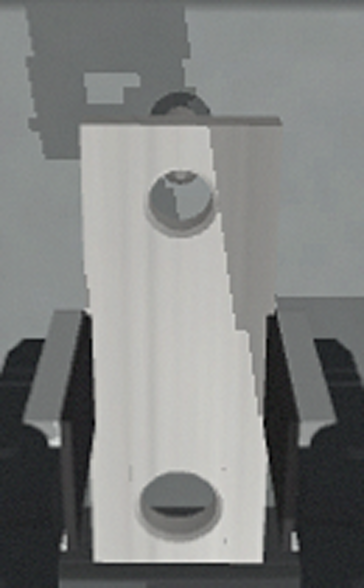

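```bash
python3 - <<'E'
from h import *
c=cam('wrist'); o=monitor.get_obs(); t=np.array(o['eef_pos'])*1000
B=lambda p:((p-np.array([190,120]))*2.8).round(1)
a=np.radians(-8.08); ux=np.array([np.cos(a),np.sin(a)]); uy=np.array([-ux[1],ux[0]])
big=np.array([566.2,71.2]); small=big+60*ux
for n,b,dd in [('small',small,8),('big',big,12)]:
    for z in (10,40,46): print(n,z,'ctr',B(pix(c,np.r_[b,z]/1000)[0]),'near -x edge',B(pix(c,np.r_[b-ux*dd/2,z]/1000)[0]))
h=t[:2]-.2*ux
for s,r in ((30,5.25),(-30,7.25)):
    for z in (57.8,63.8):
        print('hole',s,z,'ctr',B(pix(c,np.r_[h+s*ux,z]/1000)[0]),'-x',B(pix(c,np.r_[h+(s-r)*ux,z]/1000)[0]),'+x',B(pix(c,np.r_[h+(s+r)*ux,z]/1000)[0]))
E
```

```text
small 10 ctr [177.8 120.7] near -x edge [177.8 138.1]
small 40 ctr [177.8 161.6] near -x edge [177.8 181.7]
small 46 ctr [177.8 171.5] near -x edge [177.7 192.2]
big 10 ctr [177.7 360.9] near -x edge [177.7 382.4]
big 40 ctr [177.6 433.2] near -x edge [177.6 457. ]
big 46 ctr [177.6 450.2] near -x edge [177.6 474.5]
hole 30 57.8 ctr [178.6 188.6] -x [178.5 217.5] +x [178.6 158.9]
hole 30 63.8 ctr [178.6 200.7] -x [178.6 230.6] +x [178.6 170. ]
hole -30 57.8 ctr [178.3 483.4] -x [178.3 514. ] +x [178.3 451.8]
hole -30 63.8 ctr [178.3 503.8] -x [178.3 535. ] +x [178.3 471.5]
```

The pin tip seen through the small hole, at (180,178), matches the model to about 0.3 mm. I'll make a small correction and lower with force checks.

```bash
python3 -m pendant '[[[-0.7,0.3,-5,0,20],[0,0,-4,0,20],[0,0,0,0,20],[0,0,0,0,20]]]'; python3 -m pendant '[[[0,0,-2,0,20],[0,0,-2,0,20],[0,0,0,0,20]]]'; python3 -m pendant '[[[0,0,-2,0,20],[0,0,-2,0,20],[0,0,0,0,20]]]'; python3 -m pendant '[[[0,0,-2,0,20],[0,0,-2,0,20],[0,0,0,0,20]]]'
```

```text
time_s: 33.28
eef_pos: [0.5956, 0.067, 0.0478]
eef_rot: [-0.0, 0.998, -0.07, -0.0]
wrist_force: [-0.3, 0.1, -1.2]
opening: 0.347
time_s: 33.65
eef_pos: [0.5954, 0.067, 0.0436]
eef_rot: [0.0, 0.998, -0.07, -0.0]
wrist_force: [-0.8, -0.8, -1.1]
opening: 0.348
time_s: 34.02
eef_pos: [0.5955, 0.067, 0.0396]
eef_rot: [-0.0, 0.998, -0.07, -0.0]
wrist_force: [0.6, 0.7, -1.2]
opening: 0.35
time_s: 34.4
eef_pos: [0.5954, 0.067, 0.0356]
eef_rot: [0.0, 0.998, -0.07, -0.0]
wrist_force: [0.3, 0.2, -0.7]
opening: 0.348
```

It's passing the pins without force. Continuing down.

```bash
python3 -m pendant '[[[0,0,-4,0,20],[0,0,-4,0,20],[0,0,-4,0,20],[0,0,0,0,20]]]'; python3 -m pendant '[[[0,0,-4,0,20],[0,0,-4,0,20],[0,0,-2,0,20],[0,0,0,0,20]]]'; python3 -m pendant '[[[0,0,-1.5,0,20],[0,0,-1,0,20],[0,0,0,0,20]]]'
```

```text
time_s: 34.9
eef_pos: [0.5952, 0.067, 0.0233]
eef_rot: [0.0, 0.998, -0.07, -0.001]
wrist_force: [-0.3, 0.9, -1.6]
opening: 0.352
time_s: 35.4
eef_pos: [0.5955, 0.067, 0.0136]
eef_rot: [-0.0, 0.998, -0.07, -0.0]
wrist_force: [-0.5, 0.5, -0.4]
opening: 0.346
time_s: 35.78
eef_pos: [0.5956, 0.067, 0.0113]
eef_rot: [-0.0, 0.998, -0.07, -0.0]
wrist_force: [-0.2, 0.1, -1.4]
opening: 0.346
```

```bash
python3 -m pendant '[[[0,0,-0.5,0,44],[0,0,0,0,48],[0,0,0,0,48],[0,0,0,0,48],[0,0,20,0,48],[0,0,40,0,48],[0,0,50,0,48],[0,0,0,0,48]]]'; python3 - <<'E'
from h import *
st(); c=cam('wrist','w13.png'); find(c,'wrist',['plate_a','plate_a_big','plate_a_small'])
i=c['img'][110:330,170:340,::-1]; i=np.clip(i*1.3,0,255).astype('uint8'); i=cv2.resize(i,None,fx=2.2,fy=2.2,interpolation=cv2.INTER_CUBIC)
c=cam('scene','s13.png'); find(c,'scene',['plate_a','cover']); j=cv2.resize(c['img'][160:320,170:380,::-1],None,fx=1.8,fy=1.8,interpolation=cv2.INTER_CUBIC)
p=np.zeros((max(i.shape[0],j.shape[0]),i.shape[1]+j.shape[1],3),'uint8'); p[:i.shape[0],:i.shape[1]]=i; p[:j.shape[0],i.shape[1]:]=j; cv2.imwrite('pics/p13.png',p); print(p.shape)
c=cam('side','sd13.png'); find(c,'side',['plate_a'])
E
```

```text
time_s: 36.78
eef_pos: [0.5997, 0.0668, 0.1276]
eef_rot: [0.0, 0.998, -0.07, 0.006]
wrist_force: [-0.6, 0.5, -0.3]
opening: 0.561
t 36.77 tcp [599.7  66.8 127.6] yaw_y -98.03 F [-0.6  0.5 -0.3] op 0.561 q6 1.63
wrist plate_a 0.85 [594  60   9] [262 181]
scene plate_a 0.86 [ 383 -249    1] [305 270]
scene plate_a 0.75 [595  67   7] [226 180]
scene plate_a 0.63 [ 377 -358   -6] [351 291]
scene cover 0.62 [490 -83   1] [258 219]
(484, 752, 3)
side plate_a 0.53 [598  67  11] [196 229]
side plate_a 0.47 [ 376 -352    1] [323 180]
side plate_a 0.46 [ 382 -245   -1] [313 194]
```

View pics/p13.png

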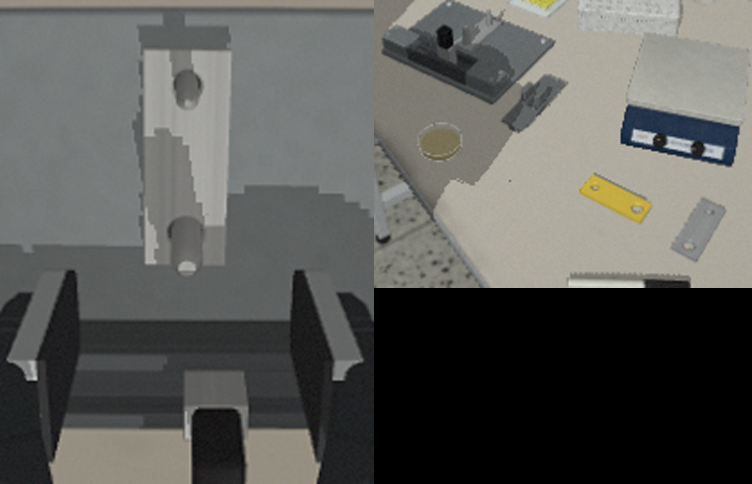

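Plate 1 is seated flat with both pins through its holes, at panel-left (187,90) and (187,255). Cover, key, petri and plate 2 look undisturbed. That was picture 16, so from here I'll check numerically. Moving to plate 2.

```bash
python3 -m pendant '[[[-15,-35,20,0,48],[-25,-48,20,0,48],[-25,-48,0,-1.2,48],[-25,-48,0,0,48],[-25,-48,0,0,48],[-25,-48,0,0,48],[-25,-48,0,0,48],[-25,-48,0,0,48]]]'; python3 -m pendant '[[[-27.5,-48,-30,0,48],[0,0,-20,0,48],[0,0,0,0,48],[0,0,0,0,48]]]'; python3 - <<'E'
from plates import *
st(); c=cam('wrist','w14.png'); find(c,'wrist',['plate_a','plate_a_big','plate_a_small'])
a=np.radians(-9.2)
P=np.array([[378.3+x*np.cos(a)-y*np.sin(a),-351+x*np.sin(a)+y*np.cos(a),6] for x in(-52,52) for y in (-24,24)])/1000
p=pix(c,P); print(p.round()); u0,v0=np.maximum(p.min(0),0).astype(int); u1,v1=p.max(0).astype(int)
print(plates(c,[(u0,v0,u1,v1)]))
E
```

```text
time_s: 38.22
eef_pos: [0.4046, -0.3054, 0.1607]
eef_rot: [-0.0, 0.997, -0.081, -0.0]
wrist_force: [0.2, 0.3, 0.1]
opening: 0.566
time_s: 38.72
eef_pos: [0.3788, -0.3515, 0.1116]
eef_rot: [0.0, 0.997, -0.08, 0.0]
wrist_force: [1.1, 0.3, 0.0]
opening: 0.562
t 38.73 tcp [ 378.8 -351.5  111.6] yaw_y -99.19 F [1.1 0.3 0. ] op 0.562 q6 0.75
wrist plate_a 0.77 [ 375 -352    1] [255 181]
wrist plate_a 0.76 [ 381 -241   -1] [127 194]
[[281. 237.]
 [226. 237.]
 [284. 115.]
 [222. 115.]]
[((378.6257019042969, -352.04315185546875), (32.372615814208984, 86.58137512207031), 80.78417205810547)]
```

```bash
python3 - <<'E'
from h import *
c=cam('scene'); print((ray(c,[(278,317),(345,319)],.006)*1000).round())
E
python3 -m pendant '[[[0,-0.5,-30,0,44],[0,0,-40,0,44],[0,0,-25,0,42],[0,0,-14,0,42],[0,0,-3,0,42],[0,0,0,0,42],[0,0,0,0,42]]]'
```

```text
[[ 245. -242.    6.]
 [ 296. -365.    6.]]
time_s: 39.85
eef_pos: [0.3789, -0.353, 0.0001]
eef_rot: [0.001, 0.997, -0.08, 0.001]
wrist_force: [-0.0, 0.5, 0.2]
opening: 0.496
```

The pen lies well clear, ending at (296,-365). Grasp plate 2 and lift.

```bash
python3 -m pendant '[[[0,0,-1.5,0,42],[0,0,0,0,20],[0,0,0,0,20],[0,0,0,0,20],[0,0,0,0,20],[0,0,0,0,20]]]'; python3 -m pendant '[[[0,0,4,0,20],[0,0,8,0,20],[0,0,20,0,20],[0,0,30,0,20],[0,0,30,0,20],[0,0,0,0,20],[0,0,0,0,20]]]'; python3 - <<'E'
from plates import *
o=st(); c=cam('wrist','w15.png'); find(c,'wrist',['plate_a','plate_a_big','plate_a_small'])
im=c['img'][150:330,200:310]; cv2.imwrite('pics/t.png',im[:,:,::-1])
# holes: ellipses in prior region around w11 positions (254.7,191.3),(254,300.7)
g=cv2.cvtColor(c['img'],cv2.COLOR_RGB2GRAY); w11=cv2.imread('pics/w11.png',0)
for (u,v,r) in [(254.7,191.3,20),(254,300.7,20)]:
    T=w11[int(v-r):int(v+r),int(u-r):int(u+r)]
    S=g[int(v-2*r):int(v+2*r),int(u-2*r):int(u+2*r)]
    m=cv2.matchTemplate(cv2.Canny(S,60,150),cv2.Canny(T,60,150),cv2.TM_CCOEFF_NORMED); _,b,_,l=cv2.minMaxLoc(m); print('shift px vs plate 1 grasp',np.array(l)-r,round(b,2))
E
```

```text
time_s: 40.6
eef_pos: [0.3794, -0.3537, -0.0003]
eef_rot: [0.001, 0.997, -0.081, 0.001]
wrist_force: [-1.4, 2.2, 14.1]
opening: 0.344
time_s: 41.48
eef_pos: [0.3779, -0.3516, 0.0888]
eef_rot: [-0.0, 0.997, -0.081, -0.0]
wrist_force: [-0.5, -0.2, -1.3]
opening: 0.347
t 41.48 tcp [ 377.9 -351.6   88.8] yaw_y -99.24 F [-0.5 -0.2 -1.3] op 0.347 q6 0.75
wrist plate_a 0.97 [ 378 -353   88] [257 242]
wrist plate_a 0.73 [ 379 -242    1] [118 205]
wrist plate_a_big 0.74 [ 374 -352   92] [256 253]
shift px vs plate 1 grasp [0 3] 0.46
shift px vs plate 1 grasp [0 2] 0.62
```

```bash
python3 - <<'E'
from h import *
A=cv2.imread('pics/w11.png',0); B=cv2.imread('pics/w15.png',0); k=8
up=lambda i:cv2.resize(i,None,fx=k,fy=k,interpolation=cv2.INTER_CUBIC)
def edges(I):
    # vertical hole/plate boundaries averaged over central columns
    out={}
    for n,(v0,v1) in dict(end=(155,172),small=(174,210),big=(280,318),near=(312,328)).items():
        p=up(I[v0:v1,250:260]).mean(1); out[n]=(p,v0)
    return out
for n,(u0,u1,v0,v1) in dict(small=(238,272,172,210),big=(238,272,280,318)).items():
    T=up(A[v0:v1,u0:u1]); S=up(B[v0-8:v1+8,u0-6:u1+6])
    for nm,f in (('gray',lambda x:x),('grad',lambda x:cv2.convertScaleAbs(cv2.Sobel(cv2.GaussianBlur(x,(0,0),6),cv2.CV_32F,0,1,ksize=5),alpha=.2))):
        m=cv2.matchTemplate(f(S),f(T),cv2.TM_CCOEFF_NORMED); _,b,_,l=cv2.minMaxLoc(m); print(n,nm,(l[0]/k-6,l[1]/k-8),round(b,2))
# far-end edge row
for I in (A,B):
    p=up(I[150:180,225:238]).mean(1).astype(float); g=np.gradient(cv2.GaussianBlur(p[:,None],(1,0) if 0 else (0,0),4)[:,0]); print('end edge',150+np.argmax(np.abs(g))/k)
    p=up(I[300:330,228:245]).mean(1).astype(float); g=np.gradient(cv2.GaussianBlur(p[:,None],(0,0),4)[:,0]); print('near edge',300+np.argmax(np.abs(g))/k)
E
```

```text
small gray (-0.5, 2.375) 0.86
small grad (-0.375, 2.375) 0.97
big gray (-6.0, -8.0) 0.45
big grad (0.625, 1.75) 0.52
end edge 161.125
near edge 320.875
end edge 164.0
near edge 322.875
```

```bash
python3 -m pendant '[[[0,0,40,0,20],[10,20,30,0,20],[26,50,0,0.6,20],[26,50,0,0.6,20],[26,50,0,0,20],[26,50,0,0,20],[26,50,0,0,20],[26,50,0,0,20]]]'; python3 -m pendant '[[[26,50,0,0,20],[26.8,48.5,-20,0,20],[0,0,-40,0,20],[0,0,-25,0,20],[0,0,-15,0,20],[0,0,0,0,20],[0,0,0,0,20]]]'; python3 - <<'E'
from h import *
st(); c=cam('wrist','w16.png'); find(c,'wrist',['plate_a'])
E
```

```text
time_s: 42.68
eef_pos: [0.5446, -0.0304, 0.1588]
eef_rot: [-0.0, 0.998, -0.07, -0.001]
wrist_force: [0.7, -0.8, -1.5]
opening: 0.349
time_s: 43.55
eef_pos: [0.598, 0.066, 0.0606]
eef_rot: [0.0, 0.998, -0.07, 0.001]
wrist_force: [-1.1, 0.8, -0.9]
opening: 0.349
t 43.55 tcp [598.   66.   60.6] yaw_y -98.06 F [-1.1  0.8 -0.9] op 0.349 q6 1.62
wrist plate_a 0.94 [597  61  13] [262 207]
wrist plate_a 0.76 [594  67  65] [252 254]
```

```bash
python3 -m pendant '[[[0,0,-3,0,20],[0,0,0,0,20],[0,0,0,0,20]]]'; python3 - <<'E'
from h import *
st(); c=cam('wrist','w17.png'); A=cv2.imread('pics/w12.png',0); B=cv2.imread('pics/w17.png',0)
k=8; up=lambda i:cv2.resize(i,None,fx=k,fy=k,interpolation=cv2.INTER_CUBIC)
f=lambda x:cv2.convertScaleAbs(cv2.Sobel(cv2.GaussianBlur(x,(0,0),5),cv2.CV_32F,0,1,ksize=5),alpha=.2)
for n,(u0,u1,v0,v1) in dict(small=(238,270,186,206),big=(238,272,285,312),endedge=(222,286,155,170),bedfeature=(150,200,150,200)).items():
    T=up(A[v0:v1,u0:u1]); S=up(B[v0-6:v1+6,u0-6:u1+6])
    m=cv2.matchTemplate(f(S),f(T),cv2.TM_CCOEFF_NORMED); _,b,_,l=cv2.minMaxLoc(m); print(n,(l[0]/k-6,l[1]/k-6),round(b,2))
# pin tips via vertical profile inside small hole
for I in (A,B):
    print(I[176:208,252:257].mean(1).round().astype(int).tolist())
E
```

```text
time_s: 44.02
eef_pos: [0.5971, 0.0663, 0.0567]
eef_rot: [0.0, 0.998, -0.07, 0.0]
wrist_force: [-0.1, -0.2, -1.4]
opening: 0.349
t 44.02 tcp [597.1  66.3  56.7] yaw_y -98.04 F [-0.1 -0.2 -1.4] op 0.349 q6 1.62
small (-0.5, 2.5) 0.53
big (0.375, 1.75) 0.87
endedge (-3.625, 2.5) 0.71
bedfeature (0.75, -5.375) 0.05
[124, 124, 124, 125, 126, 88, 86, 82, 63, 73, 96, 95, 95, 95, 89, 89, 89, 89, 89, 89, 85, 85, 79, 74, 74, 72, 86, 92, 92, 126, 126, 125]
[124, 124, 124, 124, 124, 124, 126, 108, 83, 62, 72, 94, 95, 94, 94, 94, 94, 92, 126, 126, 126, 126, 126, 128, 120, 75, 72, 73, 77, 92, 90, 111]
```

```bash
python3 -m pendant '[[[-0.4,0.5,-4,0,20],[0,0,-4,0,20],[0,0,0,0,20],[0,0,0,0,20]]]'; python3 -m pendant '[[[0,0,-2,0,20],[0,0,-2,0,20],[0,0,0,0,20]]]'; python3 -m pendant '[[[0,0,-2,0,20],[0,0,-2,0,20],[0,0,0,0,20]]]'; python3 -m pendant '[[[0,0,-2,0,20],[0,0,-2,0,20],[0,0,0,0,20]]]'
```

```text
time_s: 44.58
eef_pos: [0.5967, 0.0668, 0.0485]
eef_rot: [0.0, 0.998, -0.07, -0.0]
wrist_force: [-0.8, -0.3, -1.4]
opening: 0.344
time_s: 44.95
eef_pos: [0.5965, 0.0668, 0.0443]
eef_rot: [-0.0, 0.998, -0.07, -0.0]
wrist_force: [-0.7, 0.4, -1.6]
opening: 0.351
time_s: 45.32
eef_pos: [0.5965, 0.0668, 0.0403]
eef_rot: [-0.0, 0.998, -0.07, -0.0]
wrist_force: [0.6, 0.2, -1.0]
opening: 0.352
time_s: 45.7
eef_pos: [0.5965, 0.0669, 0.0363]
eef_rot: [-0.0, 0.998, -0.07, -0.0]
wrist_force: [-0.2, 0.1, -0.2]
opening: 0.356
```

Free again. Lower to about 17 mm; plate 1's top is at z = 16.

```bash
python3 -m pendant '[[[0,0,-4,0,20],[0,0,-4,0,20],[0,0,-4,0,20],[0,0,0,0,20]]]'; python3 -m pendant '[[[0,0,-3,0,20],[0,0,-2.5,0,20],[0,0,-1,0,20],[0,0,0,0,20]]]'
```

```text
time_s: 46.2
eef_pos: [0.5963, 0.0669, 0.0239]
eef_rot: [-0.0, 0.998, -0.07, -0.001]
wrist_force: [1.4, -0.1, -0.6]
opening: 0.348
time_s: 46.7
eef_pos: [0.5967, 0.0668, 0.018]
eef_rot: [0.0, 0.998, -0.07, -0.0]
wrist_force: [0.6, 0.1, -0.9]
opening: 0.35
```

```bash
python3 -m pendant '[[[0,0,-1.2,0,20],[0,0,0,0,44],[0,0,0,0,48],[0,0,0,0,48],[0,0,0,0,48],[0,0,20,0,48],[0,0,40,0,48],[0,0,50,0,48]]]'; python3 -m pendant '[[[0,0,0,0,48],[0,0,0,0,48],[0,0,0,0,48]]]';  python3 - <<'E'
from h import *
st(); 
for n in ('wrist','scene','side'):
    c=cam(n,n+'18.png'); find(c,n,['plate_a','lock_key','cover','petri'],minc=.3)
# top plate outline in wrist view vs expectation at z=22 (plate mid 595.9,67.0 yaw -8.1)
c=cam('wrist','w18.png'); g=c['img'].astype(int).mean(2); a=np.radians(-8.1)
P=np.array([[595.9+x*np.cos(a)-y*np.sin(a),67+x*np.sin(a)+y*np.cos(a),22] for x,y in((-43,-16),(43,-16),(43,16),(-43,16))])/1000
print(pix(c,P).round(1).tolist())
v=pix(c,P).astype(int); u0,v0=v.min(0)-12; u1,v1=v.max(0)+12
from scipy.ndimage import label
m=(g>110).astype('uint8')*255
cs=[k for k in cv2.findContours(m[v0:v1,u0:u1],cv2.RETR_EXTERNAL,cv2.CHAIN_APPROX_NONE)[0]]
k=max(cs,key=cv2.contourArea); print(cv2.minAreaRect((ray(c,k[:,0].astype(float)+[u0,v0],.022)[:,:2]*1000).astype('float32')))
E
```

```text
time_s: 47.7
eef_pos: [0.5962, 0.0668, 0.1285]
eef_rot: [-0.0, 0.998, -0.07, -0.001]
wrist_force: [0.8, -0.8, 0.5]
opening: 0.56
time_s: 48.08
eef_pos: [0.5957, 0.0669, 0.1257]
eef_rot: [-0.0, 0.998, -0.07, -0.001]
wrist_force: [0.2, 0.1, -1.4]
opening: 0.561
t 48.08 tcp [595.7  66.9 125.7] yaw_y -98.04 F [ 0.2  0.1 -1.4] op 0.561 q6 1.63
wrist plate_a 0.84 [594  66  17] [255 179]
wrist lock_key 0.83 [503  73  24] [262 277]
wrist cover 0.87 [486 -84   1] [421 257]
scene plate_a 0.79 [ 383 -248    5] [304 269]
scene plate_a 0.76 [596  60   8] [229 180]
scene plate_a 0.44 [597  68  10] [226 179]
scene lock_key 0.51 [505  66  17] [211 196]
scene cover 0.7 [487 -84  -1] [258 221]
scene petri 0.57 [369   0  -1] [206 241]
side plate_a 0.75 [592  68  18] [198 228]
side plate_a 0.59 [ 380 -246    2] [314 193]
side plate_a 0.39 [593  66  11] [198 230]
side lock_key 0.82 [502  68  21] [233 233]
side cover 0.72 [492 -81  -3] [258 214]
[[272.2, 227.9], [274.3, 127.5], [233.0, 127.5], [234.9, 227.8]]
((599.4835205078125, 66.46788024902344), (32.04739761352539, 76.50173950195312), 81.80703735351562)
```

The poses agree. As a flushness check I'll touch the stack's top gently with shut fingertips; it should be at z = 22.

```bash
python3 -m pendant '[[[0,0,-30,0,0],[0,0,-40,0,0],[0,0,-20,0,0],[0,0,-8,0,0],[0,0,0,0,0],[0,0,0,0,0],[0,0,0,0,0]]]'; python3 -m pendant '[[[0,0,-2,0,0],[0,0,0,0,0],[0,0,0,0,0]]]'; python3 -m pendant '[[[0,0,-1,0,0],[0,0,0,0,0],[0,0,0,0,0]]]';python3 -m pendant '[[[0,0,-1,0,0],[0,0,0,0,0],[0,0,0,0,0]]]'
```

```text
time_s: 49.75
eef_pos: [0.5977, 0.0668, 0.0301]
eef_rot: [0.0, 0.998, -0.07, 0.001]
wrist_force: [0.4, -0.1, -0.0]
opening: 0.001
time_s: 50.12
eef_pos: [0.5967, 0.0668, 0.0269]
eef_rot: [0.0, 0.998, -0.07, -0.0]
wrist_force: [0.2, 0.8, 0.3]
opening: -0.001
time_s: 50.5
eef_pos: [0.5967, 0.0668, 0.0258]
eef_rot: [-0.0, 0.998, -0.07, -0.0]
wrist_force: [-0.6, -0.3, 0.3]
opening: 0.004
time_s: 50.88
eef_pos: [0.5967, 0.0668, 0.0248]
eef_rot: [-0.0, 0.998, -0.07, -0.0]
wrist_force: [-0.6, 0.1, -0.4]
opening: 0.005
```

```bash
python3 -m pendant '[[[0,0,-1,0,0],[0,0,0,0,0],[0,0,0,0,0]]]'; python3 -m pendant '[[[0,0,-1,0,0],[0,0,0,0,0],[0,0,0,0,0]]]';python3 -m pendant '[[[0,0,-1,0,0],[0,0,0,0,0],[0,0,0,0,0]]]'
```

```text
time_s: 51.25
eef_pos: [0.5967, 0.0668, 0.0238]
eef_rot: [-0.0, 0.998, -0.07, -0.0]
wrist_force: [0.6, -0.2, 0.6]
opening: -0.0
time_s: 51.62
eef_pos: [0.5967, 0.0668, 0.0228]
eef_rot: [-0.0, 0.998, -0.07, -0.0]
wrist_force: [-0.5, 0.8, -0.4]
opening: -0.004
time_s: 52.0
eef_pos: [0.5968, 0.0668, 0.0221]
eef_rot: [0.0, 0.998, -0.07, 0.0]
wrist_force: [-1.3, 0.3, 3.4]
opening: 0.0
```

Contact comes at 22.1 mm, so the stack is flush. Retreat and do a last check for a third plate before handing in.

```bash
python3 -m pendant '[[[0,0,20,0,0],[0,0,50,0,0],[0,0,50,0,0],[0,0,50,0,0],[0,0,0,0,0],[0,0,0,0,0],[0,0,0,0,0]]]'; python3 - <<'E'
from h import *
st()
for n in ('scene','side','wrist'):
    c=cam(n); find(c,n,['plate_a'],k=8,minc=.1); find(c,n,['lock_key','cover'],minc=.3)
print(order.hand_in())
E
```

```text
time_s: 52.88
eef_pos: [0.5956, 0.0669, 0.1904]
eef_rot: [-0.0, 0.998, -0.07, -0.001]
wrist_force: [-0.1, -0.1, -0.8]
opening: -0.001
t 52.88 tcp [595.6  66.9 190.4] yaw_y -98.04 F [-0.1 -0.1 -0.8] op -0.001 q6 1.63
scene plate_a 0.72 [593  60   7] [228 181]
scene plate_a 0.62 [ 379 -249    1] [304 271]
scene plate_a 0.42 [597  67  11] [226 179]
scene lock_key 0.72 [509  65  16] [211 195]
scene lock_key 0.67 [568  68   7] [221 186]
scene cover 0.62 [487 -83   1] [257 220]
side plate_a 0.67 [596  65  10] [197 230]
side plate_a 0.49 [592  65  16] [198 228]
side lock_key 0.78 [502  65  22] [234 232]
side cover 0.57 [491 -84  -6] [259 215]
wrist plate_a 0.77 [592  65  15] [256 162]
wrist plate_a 0.69 [ 382 -241    2] [508 282]
wrist plate_a 0.4 [565  75  12] [250 187]
wrist cover 0.79 [488 -85   1] [395 227]
wrist cover 0.57 [567  78  13] [247 185]
the job is handed in; nothing more can be done
None
```

The job is done and handed in at about 53 s; no verdict was reported.

- **Cover:** I squeezed the tabs, lifted it straight off and set it on the bare bench at about (489, -83) mm. The wrist picture shows it right way up, and the last detections put it at bench height (-6 to +1 mm, within the networks' scatter).
- **Key:** I put it into the +y end of the rail at y ≈ +39 mm and dragged it until it caught. The force rose to 8 N at y ≈ -11.7 mm, which matches the far wall of the notch seen in the picture. I backed off and let go. A picture shows it upright in the channel, and the detections put its foot near floor height. I did not measure the tip's position directly; the catch is the evidence that it dropped in.
- **Plates:** Two were present, and both went over the pins without any force, wide hole on the thick pin. A light touch on top of the stack met contact at 22.1 mm, against the 22 mm expected for two flush plates.
- **Left alone:** The yellow look-alike and the petri dish were not touched; both still read at their starting places.

**Disagreements:** A brightness outline of the finished stack came out about 10 mm short and 3.6 mm off. I put that down to a shadow across the plate; the network detections and the touch check did not show it. All 16 pictures were used before plate 2 was placed, so I checked that part by numbers only.

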